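# Clamp a leaded glass panel with the threaded ring

## Robot

A 6-joint arm with a two-finger parallel gripper is mounted at the origin on the work surface. World frame = base frame: x ahead of the robot, y to its left, z up, the work surface at z = 0. Lengths are in m, angles in rad, forces in N, time in s.
With the tool pointing down it reaches from about 0.425 to 0.95 m from the base axis. Payload 3.5 kg.
Tool frame: the origin (TCP) lies at the centre of the arm's flange, where the gripper is bolted on; the fingertips stand 173 mm ahead of it and the grasp point (between the pads) lies 155 mm ahead of it (ctrl.tcp_to_grasp is the distance from the TCP to the grasp point, in m); z points along the fingers, x is the direction in which the jaws open and shut, and the axes are right-handed (so a half turn about z gives the same grasp; the last joint's range is limited). The gripper opens to 85 mm and grips with 20 to 120 N. Pads are 22 mm wide; open, the fingers measure 114 mm over their backs; the gripper's body (76 mm by 85 mm) begins 54 mm behind the grasp point. The pads swing forward as they close: fully open they stand 13 mm farther back than shut.
Start: joints at [-1.481, 0.286, 1.577, -0, 1.279, -0.15], TCP at [0.16, -0.656, 0.405] pointing down, gripper open.
Joint ranges: [-2.77, 2.77], [-0.9, 2.22], [0.21, 2.48], [-1.53, 4.67], [0.24, 2.81], [-2.84, 2.84]. Speed limits (rad/s): [2.79, 2.79, 3.14, 3.14, 3.14, 3.14].

## Interface

Orientations are given as a unit quaternion [x, y, z, w].
In Python, from plant import readout, imaging, ctrl, spotter gives the robot as it stands.
- The arm moves only by the tool apply_moves, never from a script. Its argument "steps" is a list of rows, each an object of numbers: "tx", "ty", "tz": the shift along the tool's x, y, z in mm; "wx", "wy", "wz": the turn, a rotation vector about the tool's x, y, z in rad. In form: [{"tx": .., "ty": .., "tz": .., "wx": .., "wy": .., "wz": ..}, ...]. A call has 1 to 12 rows; each row is the pose to reach, as a shift and turn from the pose commanded when the call began, along the tool's axes at that moment; what a row does not reach only later rows make up. A row lasts 1/10 s, in which the tool goes at most 50 mm and 8.59 degrees, less where a joint would pass 70% of its speed; a pose out of reach is approached as far as the arm can. A call with a gripper value outside its range is refused whole. "hand" is the opening, from 0 (shut) to 1 (fully open), set as the call begins (left out, the last holds). The fingers move at their own pace and stop on an object; "force" is the grip in N (left out, the last holds). Time passes only in rows, so rows that repeat a pose let the fingers close. It gives the time, the measured TCP pose, the force and the opening at its end, in the units of the state.
- readout.get_state(): the state, without advancing time (a new reading comes with each control period).
- imaging.read_camera(name): name is "side" or "top"; returns a dict with "img" (384x512x3 uint8, red, green, blue), "vfov" (degrees; the focal length in pixels is half the picture's height over the tangent of half this angle, whatever the lens; pixels are square), "cx", "cy" (the principal point, pixels), "R" (3x3) and "t" (3): a world point X has camera coordinates R X + t. Camera axes: x right, y down, z forward; pixel columns grow to the right and rows downward; lengths in m; the calibration is good to about 2 mm. A picture is of the moment at which its call begins. There is no depth.
- ctrl.sign_off(): hands the job in, once; it reports no verdict.
Trained networks look in the newest picture that a camera, given by its name, has taken for a name from the list of things; names that differ only in an ending like _2 or _b are one class to them, and where a whole thing is asked for, a point or a joint stands for the part that bears it (a point fixed in the world has none). Each returns a list of dicts, best first, with "confidence" (0 to 1); they miss things now and then, are a little off and sometimes report something else, mostly with a low value. They report only what shows in the picture. A call takes as long as a camera call.
- spotter.trace(camera, label): "region" (384x512 bool, what is visible of it) and "uv" ([column, row] in pixels, amid what is visible of it).
The state is a dict: "time": time; "qpos": joint angles; "dq": joint speeds; "joint_efforts": joint torques, N m; "eef_pos": TCP position; "tcp_rot": TCP orientation; "contact_force": force on the tool from outside, world axes, zero at the start; "wrist_torque": the same for the moment, N m; "opening": opening from 0.0 (shut) to 1.0 (fully open).
Only numpy, scipy, OpenCV 4.12 (cv2) and the standard library are available. Lean on these libraries where they do the work, as an engineer would, in place of code of your own. Each camera call takes 0.05 s, during which the arm holds its last target.

## Task

Pick up the tall threaded ring from the bench, set it level over the bare threaded stud on the leading board and screw it down clockwise, counting the turns, until you feel it bear on the clamp shoe; then snug it about a quarter turn more and let go. Never screw it hard down, or the glass cracks, and leave the other things on the bench where they lie.

Things in the scene. Friction and masses are not known exactly. Their poses are not given: they have to be found in the camera images.
- ring_mid (a point): The threaded ring, plain aluminium, 50 mm wide (16 sides, fine dark flutes), 26 mm high, bore 28 mm, 70 to 120 g, lying flat on the bench, bore upright. Origin at its centre, 13 mm over its underside; z up along the bore. Two small inner lugs, opposite one another 4 mm above its underside, ride on the stud's thread. It may go on at any yaw, this side up.
- spacer_mid (a point): A plain aluminium spacer ring, 52 mm wide but only 11 mm high, without thread; not to be used. Origin at its centre, half-way up. Its place and the threaded ring's are swapped at random.
- board: The fixed leading board, 260 (x) x 280 (y) x 18 mm, brown fibreboard, with 18 mm high wooden battens along its +x and -y edges and a green leaded panel lying in that corner. Origin under its centre; its yaw varies. Two nails, 30 mm over the board, stand beside the panel's -x edge, over 100 mm from the stud.
- stud_tip (a point): Tip of the upright steel stud on the board, 65 mm above the bench, 47 mm above the board's face; z up. Below it a 7 mm taper from 10 to 17 mm diameter, 6 mm of plain 17 mm core, then a coarse thread 25 mm over its crests, of which the top end is thread_top.
- thread_top (a point): Top of the stud's thread, on its axis, 13 mm below the tip. Right-handed, two starts, lead 16 mm per turn, backlash 1 mm. A ring lowered over it rests with its underside 13 to 22 mm below the tip, by its yaw, and goes down once turned clockwise seen from above: freely for 0.4 to 1.4 turns, until its underside meets the shoe's collar 28 to 33 mm below the tip, by the panel's thickness.
- hammer: Soft-faced hammer with black handle, 240 mm long, lying on the bench to the right; leave it.
- offcuts: Two green glass offcuts, about 75 x 110 mm, in a stack 8 mm high, lying beyond the rings on the left; leave them.
- fid: Wooden smoothing stick, 30 x 120 x 16 mm, at the far left; leave it.
- clamp: Clamp shoe and the panel it rests on: dark steel strap, springy (10 N per mm), with a 46 mm collar round the stud and a rubber foot on the panel. Origin: stud axis at board face; never moves. Snug is 8 to 45 N on it; over 60 N the glass cracks. A quarter turn past the first resistance gives some 25 N, and 0.3 to 0.6 N m while turning (0.05 to 0.3, of either sign, once the hand stops).

How it is judged:
By the outcome, as a careful person would: the job done as asked, in the order asked, and still so for the second after the job is handed in, with the robot touching nothing.
It also fails if it takes over 72 s, if anything falls off the work surface, if the arm or the gripper's body presses on something with over 40 N, if the wrist force passes 120 N, or if a joint passes its speed limit or range.

## Working session

There is one attempt and no reset: what is moved stays moved. The work goes in short steps, Python scripts to look and compute and a tool call to move; the robot and the scene stay as the last step left them, time stands still between calls to the robot, and variables do not carry over. Pictures are saved under pics/ and viewed, and the job is handed in when it is done.

Besides the shell and the picture viewer there is one more tool, called after "Emit:" in YAML: its name, and indented under it one key for each argument. apply_moves: Moves the arm, as the interface text tells. Its arguments: {"type":"object","properties":{"steps":{"type":"array","items":{"type":"object","properties":{"tx":{"type":"number"},"ty":{"type":"number"},"tz":{"type":"number"},"wx":{"type":"number"},"wy":{"type":"number"},"wz":{"type":"number"}}}},"hand":{"type":"number"},"force":{"type":"number"}},"required":["steps"]}

```bash
ls; mkdir -p pics
cat > h.py <<'E'
import numpy as np, cv2
from plant import readout, imaging, ctrl, spotter
def save(c,n):
    d=imaging.read_camera(c); cv2.imwrite('pics/'+n,cv2.cvtColor(d['img'],cv2.COLOR_RGB2BGR)); return d
def ray(d,uv):
    f=192/np.tan(np.radians(d['vfov'])/2)
    v=np.array([(uv[0]-d['cx'])/f,(uv[1]-d['cy'])/f,1.]); R=np.array(d['R']);t=np.array(d['t'])
    return -R.T@t, R.T@v/np.linalg.norm(v)
def proj(d,X):
    f=192/np.tan(np.radians(d['vfov'])/2)
    c=np.array(d['R'])@np.array(X)+np.array(d['t']); return f*c[:2]/c[2]+[d['cx'],d['cy']]
def onz(d,uv,z):
    o,v=ray(d,uv); return o+v*(z-o[2])/v[2]
def tri(r1,r2):
    A=np.zeros((3,3));b=np.zeros(3)
    for o,v in (r1,r2):
        P=np.eye(3)-np.outer(v,v);A+=P;b+=P@o
    X=np.linalg.solve(A,b); return X,[np.linalg.norm((np.eye(3)-np.outer(v,v))@(X-o)) for o,v in (r1,r2)]
E
python3 - <<'E'
from h import *
s=readout.get_state(); print(s)
D={}
for c in ('side','top'):
    d=save(c,c+'0.png');D[c]=d; print(c,d['vfov'],d['cx'],d['cy'],ray(d,(256,192)))
    for n in ('ring_mid','spacer_mid','stud_tip','thread_top','clamp'):
        for r in spotter.trace(c,n)[:3]:
            ys,xs=np.nonzero(r['region']); print(c,n,round(r['confidence'],2),np.round(r['uv'],1),xs.min() if len(xs) else 0,xs.max() if len(xs) else 0,ys.min() if len(xs) else 0,ys.max() if len(xs) else 0,len(xs))
E
```

```text
pics
{'time': 0.0, 'qpos': array([-1.48102183e+00,  2.87205015e-01,  1.57815577e+00,  1.85623370e-05,
        1.27859305e+00, -1.49955669e-01]), 'dq': array([-0.00059885,  0.00258974, -0.00108559,  0.00053681,  0.00106074,
        0.00022288]), 'joint_efforts': array([-1.14222104e-03, -4.05983484e+01, -2.92626625e+01, -1.29169603e-04,
        5.94483427e-03, -2.61207189e-08]), 'eef_pos': array([ 0.1603096 , -0.65543874,  0.40333195]), 'tcp_rot': array([ 0.78658553, -0.61748022, -0.00080284, -0.00086563]), 'contact_force': array([0.57790992, 0.1027512 , 0.09047751]), 'wrist_torque': array([-0.00739924, -0.00589653, -0.00732338]), 'opening': 0.9983577498404479}
side 48.25462339584358 257.8635165309111 186.6412567110444 (array([0.13792865, 0.81866085, 0.7466378 ]), array([ 0.39878948, -0.70033455, -0.59202911]))
side ring_mid 0.73 [202.9 269.1] 191 211 257 280 415
side spacer_mid 0.64 [263.2 279. ] 252 272 270 289 259
side stud_tip 0.64 [269.5 182. ] 209 329 142 221 5634
side thread_top 0.7 [271.8 178. ] 209 329 143 221 5727
side clamp 0.61 [268.5 169. ] 236 303 150 196 1495
top 49.45938552707349 261.2184980002671 191.75135634056252 (array([0.42684773, 0.01227538, 1.33241681]), array([ 0.12097278,  0.00498138, -0.99264333]))
top ring_mid 0.71 [174. 186.] 170 185 182 198 158
top ring_mid 0.54 [189.  152.7] 173 210 146 161 364
top spacer_mid 0.55 [194. 225.] 183 198 225 240 131
top spacer_mid 0.33 [189.9 151.6] 173 210 147 162 388
top stud_tip 0.81 [306.4 182. ] 259 348 138 221 7254
top thread_top 0.68 [304.1 178. ] 259 348 137 222 7340
top clamp 0.59 [314.7 171.4] 273 340 146 197 2543
```

Run:
```python
import cv2
a=cv2.imread('pics/side0.png');b=cv2.imread('pics/top0.png')
cv2.imwrite('pics/top0c.png',cv2.resize(b[100:280,140:380],None,fx=3.2,fy=3.2,interpolation=cv2.INTER_CUBIC))
cv2.imwrite('pics/side0c.png',cv2.resize(a[120:310,170:410],None,fx=3.1,fy=3.1,interpolation=cv2.INTER_CUBIC))
```

```text
(no output)
```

View pics/top0c.png

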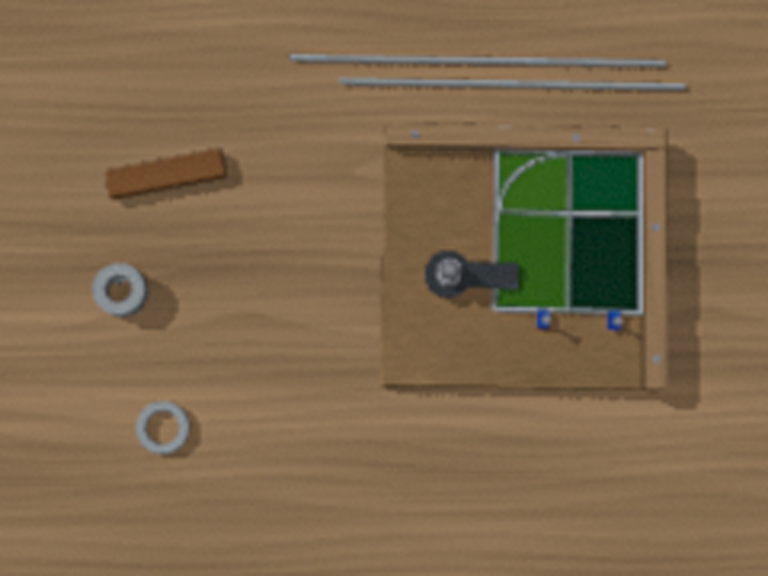

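View pics/side0c.png

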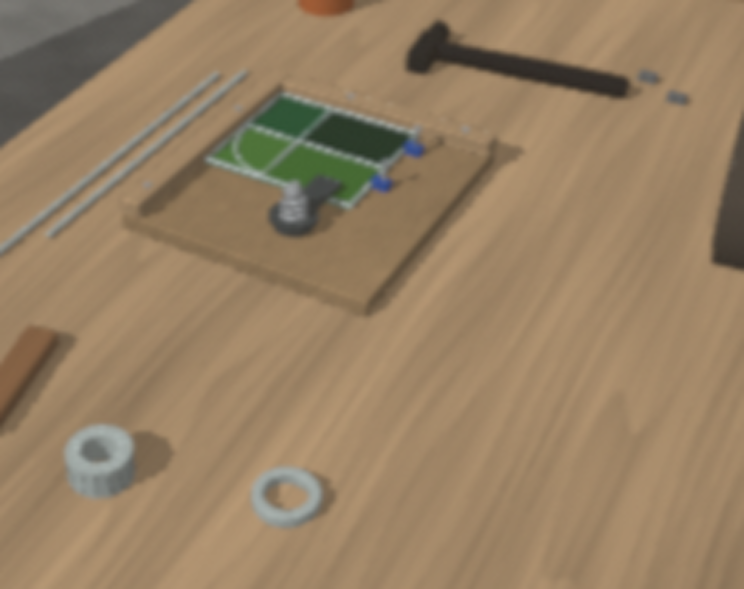

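View pics/top0.png

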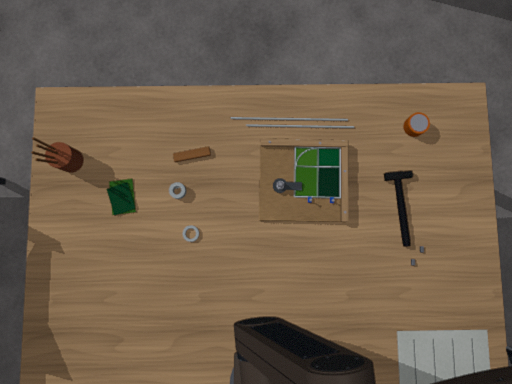

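Run:
```python
import cv2,numpy as np
a=cv2.imread('pics/side0.png');b=cv2.imread('pics/top0.png')
o=np.hstack([cv2.resize(b[168:204,262:298],(396,396),interpolation=0),cv2.resize(a[165:201,246:282],(396,396),interpolation=0)])
cv2.imwrite('pics/stud0.png',o)
o=np.hstack([cv2.resize(b[172:208,160:196],(396,396),interpolation=0),cv2.resize(a[250:286,185:221],(396,396),interpolation=0)])
cv2.imwrite('pics/ring0.png',o)
```

```text
(no output)
```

View pics/stud0.png

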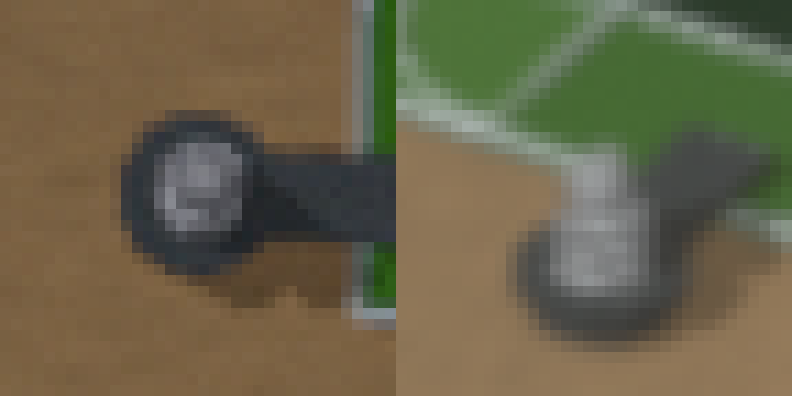

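View pics/ring0.png

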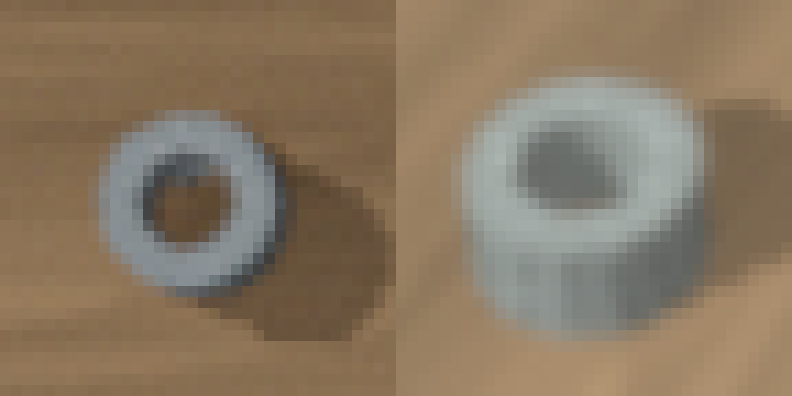

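```bash
cat > fit.py <<'E'
from h import *
from scipy.optimize import minimize
S=8
def circ(x,y,z,r,n=48):
    a=np.linspace(0,2*np.pi,n,endpoint=False); return np.c_[x+r*np.cos(a),y+r*np.sin(a),np.full(n,z)]
def hullmask(d,P,box,val,img):
    u0,v0,u1,v1=box
    uv=np.array([proj(d,p) for p in P]); uv=((uv+0.5-[u0,v0])*S*16).astype(np.float32)
    h=cv2.convexHull(uv).astype(np.int32); cv2.fillPoly(img,[h],val,shift=4)
def render(d,box,layers):
    u0,v0,u1,v1=box; img=np.zeros(((v1-v0)*S,(u1-u0)*S),np.float32)
    for P,val in layers: hullmask(d,P,box,val,img)
    return cv2.resize(img,(u1-u0,v1-v0),interpolation=cv2.INTER_AREA)
def metal(d,box):  # 1 for grey, 0 for brown
    u0,v0,u1,v1=box; c=cv2.GaussianBlur(d['img'],(0,0),0.01)[v0:v1,u0:u1].astype(float)
    r=(c[...,0]-c[...,2])/(c.sum(-1)+1)
    return r
E
python3 - <<'E'
from fit import *
D={c:save(c,c+'1.png') for c in ('side','top')}
ringbox={'top':(163,176,192,204),'side':(186,252,216,286)}
Z={}
for c,b in ringbox.items():
    r=metal(D[c],b); bg=np.median(np.r_[r[0],r[-1],r[:,0]]); fg=np.percentile(r,5); Z[c]=np.clip((bg-r)/(bg-fg),0,1)
    # fill bore
def cost(p,cams=('top','side'),h=.026,free=False):
    x,y=p[:2]; z=p[2] if len(p)>2 else 0.
    e=0
    for c in cams:
        P=np.r_[circ(x,y,z,.025),circ(x,y,z+h,.025)]
        m=render(D[c],ringbox[c],[(P,1.)])
        # ignore the bore
        B=render(D[c],ringbox[c],[(np.r_[circ(x,y,z+h,.0155)],1.)])
        e+=(((m-Z[c])**2)*(1-B)).sum()
    return e
for cams in (('top','side'),('top',),('side',)):
  for n in (2,3):
    if n==3 and len(cams)<2: continue
    x0=onz(D['top'],(177.5,190),.026)[:2]
    x0=list(x0)+[0.]*(n-2)
    sim=np.array([x0]+[np.array(x0)+.006*np.eye(n)[i] for i in range(n)])
    s=minimize(cost,x0,args=(cams,),method='Nelder-Mead',options=dict(initial_simplex=sim,xatol=1e-5))
    print('ring',cams,n,s.x.round(4),s.fun)
# stud
sb={'top':(270,174,285,196),'side':(254,176,276,198)}
I={c:D[c]['img'][b[1]:b[3],b[0]:b[2]].astype(float) for c,b in sb.items()}
T={}
for c in I:
    r=I[c]; print(c)
    chrom=(r[...,0]-r[...,2]); bright=r.sum(-1)/3
    T[c]=(chrom,bright)
def layers(x,y,zt,zc,tk=.008):
    return [(np.r_[circ(x,y,zc,.023),circ(x,y,zc-tk,.023)],1.),],[(circ(x,y,zc,.0125),1.),(np.r_[circ(x,y,zc,.0125),circ(x,y,zt-.013,.0125)],1.),(np.r_[circ(x,y,zt-.013,.0085),circ(x,y,zt-.007,.0085)],1.),(np.r_[circ(x,y,zt-.007,.0085),circ(x,y,zt,.005)],1.)]
def scost(p,cams,full=False):
    x,y,zt,zc=p; e=0
    for c in cams:
        A,B=layers(x,y,zt,zc)
        mb=render(D[c],sb[c],B); mc=np.clip(render(D[c],sb[c],A),0,1)*(1-mb); mg=1-mb-mc
        M=np.stack([mb,mc,mg],-1).reshape(-1,3); Y=I[c].reshape(-1,3)
        keep=np.ones(I[c].shape[:2],bool)
        g=I[c]; keep&=~(g[...,1]>g[...,0]+8) if c=='side' else True
        keep=keep.reshape(-1)
        C,*_=np.linalg.lstsq(M[keep],Y[keep],rcond=None); e+=((M[keep]@C-Y[keep])**2).sum()/1e4
    return e
for cams in (('top','side'),('top',),('side',)):
  for fix in (True,False):
    if not fix and len(cams)==1: continue
    x0=list(onz(D['top'],(280.3,183.7),.065)[:2])+[.065,.035]
    n=4
    sim=np.array([x0]+[np.array(x0)+.005*np.eye(n)[i] for i in range(n)])
    f=(lambda p:scost([p[0],p[1],.065,p[3]],cams)+ (0 if .031<p[3]<.038 else 5)) if fix else (lambda p:scost(p,cams))
    s=minimize(f,x0,method='Nelder-Mead',options=dict(initial_simplex=sim,xatol=1e-5,maxiter=600))
    print('stud',cams,fix,s.x.round(4),s.fun)
E
```

```text
ring ('top', 'side') 2 [0.5973 0.271 ] 11.970131051383168
ring ('top', 'side') 3 [ 5.974e-01  2.709e-01 -5.000e-04] 11.651782150786502
ring ('top',) 2 [0.5967 0.2702] 1.633326178343786
ring ('side',) 2 [0.5975 0.2716] 7.405204147479349
top
side
stud ('top', 'side') True [ 0.6075 -0.0549  0.0716  0.031 ] 50.13157262643164
stud ('top', 'side') False [ 0.6076 -0.0551  0.0675  0.0298] 49.57273791021082
stud ('top',) True [ 0.6067 -0.0553  0.0678  0.0323] 8.83806674529119
stud ('side',) True [ 0.6067 -0.0516  0.064   0.0326] 38.80382564982727
```

```bash
cat >> h.py <<'E'
from scipy.spatial.transform import Rotation as Rn
def st():
    s=readout.get_state(); R=Rn.from_quat(s['tcp_rot']).as_matrix()
    print('t',round(s['time'],2),'pos',s['eef_pos'].round(4),'yaw',round(np.arctan2(R[1,0],R[0,0]),4),'tilt',R[:2,2].round(4),'q',s['qpos'].round(3),'F',s['contact_force'].round(2),'M',s['wrist_torque'].round(3),'op',round(s['opening'],3)); return s,R
def need(x,y,z,yaw=None,turn=0):
    s,R=st(); d=R.T@(np.array([x,y,z])-s['eef_pos'])*1000
    if yaw is None: print('shift',d.round(1)); return
    T=Rn.from_euler('z',yaw).as_matrix()@np.diag([1,-1,-1.])
    print('shift',d.round(1),'rot',Rn.from_matrix(R.T@T).as_rotvec().round(4))
E
python3 -c "
from h import *
need(.58,-.2,.35,-1.331+1.7)"
```

```text
t 0.7 pos [ 0.1603 -0.6557  0.4047] yaw -1.331 tilt [-0.      0.0001] q [-1.481  0.286  1.577 -0.     1.279 -0.15 ] F [ 0.43  0.31 -0.28] M [0.03  0.055 0.026] op 0.998
shift [-343.  -515.9   54.8] rot [-0.   0.  -1.7]
```

Emit:
apply_moves:
  steps:
    - {"tx":-343,"ty":-516,"tz":55,"wz":-1.7}
    - {"tx":-343,"ty":-516,"tz":55,"wz":-1.7}
    - {"tx":-343,"ty":-516,"tz":55,"wz":-1.7}
    - {"tx":-343,"ty":-516,"tz":55,"wz":-1.7}
    - {"tx":-343,"ty":-516,"tz":55,"wz":-1.7}
    - {"tx":-343,"ty":-516,"tz":55,"wz":-1.7}
    - {"tx":-343,"ty":-516,"tz":55,"wz":-1.7}
    - {"tx":-343,"ty":-516,"tz":55,"wz":-1.7}
    - {"tx":-343,"ty":-516,"tz":55,"wz":-1.7}
    - {"tx":-343,"ty":-516,"tz":55,"wz":-1.7}
    - {"tx":-343,"ty":-516,"tz":55,"wz":-1.7}
    - {"tx":-343,"ty":-516,"tz":55,"wz":-1.7}
  hand: 1

```text
$.steps[0]: bad value
```

```bash
python3 -c "
from h import *
need(.597,.271,.26,2.1)"
```

```text
t 0.7 pos [ 0.1603 -0.6557  0.4047] yaw -1.331 tilt [-0.      0.0001] q [-1.481  0.286  1.577 -0.     1.279 -0.15 ] F [ 0.43  0.31 -0.28] M [0.03  0.055 0.026] op 0.998
shift [-796.4 -644.2  144.8] rot [1.0000e-04 0.0000e+00 2.8522e+00]
```

Emit:
apply_moves:
  steps:
    - {"tx":-30,"ty":-40,"tz":0,"wx":0,"wy":0,"wz":-0.14}
    - {"tx":-60,"ty":-80,"tz":0,"wx":0,"wy":0,"wz":-0.28}
  hand: 1

```text
time: 0.9
eef_pos: [0.2236, -0.5782, 0.4044]
tcp_rot: [0.866, -0.5, 0.0, -0.0]
contact_force: [0.7, -0.8, -0.1]
opening: 0.998
```

```bash
python3 -c "
from h import *
need(.58,-.2,.36,-1.05+1.4)"
```

```text
t 0.9 pos [ 0.2236 -0.5782  0.4044] yaw -1.0482 tilt [0.0002 0.0003] q [-1.365  0.167  1.719  0.     1.256 -0.317] F [ 0.7  -0.84 -0.05] M [-0.005 -0.004 -0.015] op 0.998
shift [-149.7 -497.6   44.5] rot [-4.0000e-04 -1.0000e-04 -1.3982e+00]
```

Emit:
apply_moves:
  steps:
    - {"tx":-15,"ty":-48,"tz":4,"wx":0,"wy":0,"wz":-0.14}
    - {"tx":-30,"ty":-96,"tz":8,"wx":0,"wy":0,"wz":-0.28}
    - {"tx":-45,"ty":-144,"tz":12,"wx":0,"wy":0,"wz":-0.42}
    - {"tx":-60,"ty":-192,"tz":16,"wx":0,"wy":0,"wz":-0.56}
    - {"tx":-75,"ty":-240,"tz":20,"wx":0,"wy":0,"wz":-0.7}
    - {"tx":-90,"ty":-288,"tz":24,"wx":0,"wy":0,"wz":-0.84}
    - {"tx":-105,"ty":-336,"tz":28,"wx":0,"wy":0,"wz":-0.98}
    - {"tx":-120,"ty":-384,"tz":32,"wx":0,"wy":0,"wz":-1.12}
    - {"tx":-135,"ty":-432,"tz":36,"wx":0,"wy":0,"wz":-1.26}
    - {"tx":-150,"ty":-498,"tz":44,"wx":0,"wy":0,"wz":-1.4}
  hand: 1

```text
time: 1.9
eef_pos: [0.5665, -0.2139, 0.3638]
tcp_rot: [0.984, 0.177, 0.0, 0.0]
contact_force: [0.6, -0.4, 0.3]
opening: 0.999
```

```bash
python3 -c "
from h import *
need(.597,.271,.26,2.1)"
```

```text
t 1.9 pos [ 0.5665 -0.2139  0.3638] yaw 0.3551 tilt [ 0.001  -0.0007] q [-0.528  0.171  1.79  -0.     1.179 -0.883] F [ 0.64 -0.42  0.26] M [-0.052 -0.033  0.033] op 0.999
shift [ 197.1 -444.2  103.5] rot [ 1.4000e-03  4.0000e-04 -1.7449e+00]
```

Emit:
apply_moves:
  steps:
    - {"tx":18,"ty":-40,"tz":9,"wx":0,"wy":0,"wz":-0.145}
    - {"tx":36,"ty":-80,"tz":18,"wx":0,"wy":0,"wz":-0.29}
    - {"tx":54,"ty":-120,"tz":27,"wx":0,"wy":0,"wz":-0.435}
    - {"tx":72,"ty":-160,"tz":36,"wx":0,"wy":0,"wz":-0.58}
    - {"tx":90,"ty":-200,"tz":45,"wx":0,"wy":0,"wz":-0.725}
    - {"tx":107,"ty":-240,"tz":54,"wx":0,"wy":0,"wz":-0.87}
    - {"tx":124,"ty":-280,"tz":63,"wx":0,"wy":0,"wz":-1.015}
    - {"tx":141,"ty":-320,"tz":72,"wx":0,"wy":0,"wz":-1.16}
    - {"tx":158,"ty":-360,"tz":81,"wx":0,"wy":0,"wz":-1.305}
    - {"tx":175,"ty":-400,"tz":90,"wx":0,"wy":0,"wz":-1.45}
    - {"tx":190,"ty":-436,"tz":100,"wx":0,"wy":0,"wz":-1.6}
    - {"tx":190,"ty":-436,"tz":100,"wx":0,"wy":0,"wz":-1.745}

```text
time: 3.1
eef_pos: [0.5938, 0.2631, 0.2617]
tcp_rot: [0.495, 0.869, -0.0, -0.001]
contact_force: [0.0, 0.3, 0.2]
opening: 1.002
```

```bash
python3 -c "
from h import *
need(.597,.271,.215,2.1)"
```

```text
t 3.1 pos [0.5938 0.2631 0.2617] yaw 2.1049 tilt [-0.002   0.0007] q [ 2.610e-01  3.770e-01  1.740e+00  1.000e-03  1.027e+00 -1.845e+00] F [0.03 0.34 0.17] M [-0.042 -0.01   0.032] op 1.002
shift [ 5.1  6.9 46.7] rot [-0.0013 -0.0016  0.0049]
```

Emit:
apply_moves:
  steps:
    - {"tx":3,"ty":4,"tz":15,"wx":0,"wy":0,"wz":-0.145}
    - {"tx":5,"ty":7,"tz":47,"wx":0,"wy":0,"wz":-0.3}
    - {"tx":5,"ty":7,"tz":62,"wx":0,"wy":0,"wz":-0.3}
    - {"tx":5,"ty":7,"tz":62,"wx":0,"wy":0,"wz":-0.3}
    - {"tx":5,"ty":7,"tz":62,"wx":0,"wy":0,"wz":-0.3}

```text
time: 3.6
eef_pos: [0.5985, 0.2665, 0.2014]
tcp_rot: [0.366, 0.931, -0.0, -0.0]
contact_force: [-0.4, -0.1, 1.7]
opening: 0.998
```

```bash
python3 -c "
from h import *
need(.597,.271,.187,2.4); print(ctrl.tcp_to_grasp)
d=save('side','side2.png'); e=save('top','top2.png')
import cv2
a=cv2.imread('pics/side2.png');b=cv2.imread('pics/top2.png')
o=np.hstack([cv2.resize(b[150:230,140:220],(400,400),interpolation=2),cv2.resize(a[220:300,165:245],(400,400),interpolation=2)])
cv2.imwrite('pics/z2.png',o)
"
```

```text
t 3.6 pos [0.5985 0.2665 0.2014] yaw 2.3916 tilt [-0.0003 -0.0001] q [ 0.264  0.469  1.741 -0.     0.932 -2.127] F [-0.45 -0.07  1.74] M [ 0.022 -0.01   0.023] op 0.998
shift [ 4.2  2.2 14.4] rot [-0.0003 -0.0001 -0.0084]
0.1547
```

View pics/z2.png

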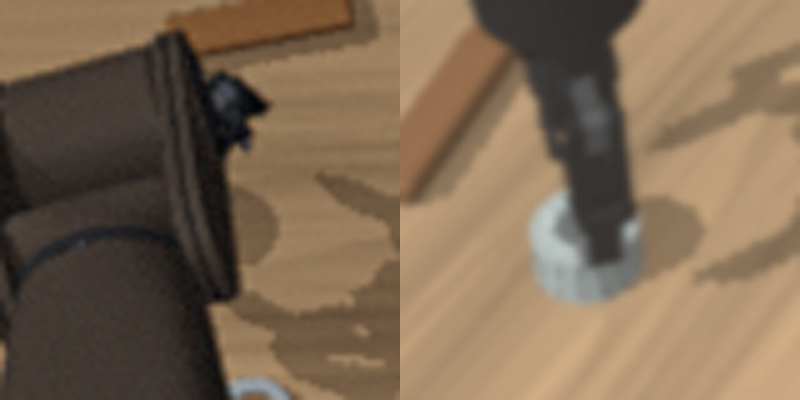

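```bash
python3 -c "
from h import *
d=imaging.read_camera('side')
for z in (.02,.025,.03,.035,.04,.045):
    print(z,*[proj(d,[.5985-.73*r,.2665+.68*r,z]).round(1) for r in (.0425,.057)])
"
```

```text
0.02 [206.4 277.4] [207.9 282. ]
0.025 [206.3 275.9] [207.7 280.5]
0.03 [206.1 274.3] [207.5 279. ]
0.035 [205.9 272.8] [207.3 277.4]
0.04 [205.7 271.2] [207.2 275.8]
0.045 [205.6 269.6] [207.  274.2]
```

Emit:
apply_moves:
  steps:
    - {"tx":4,"ty":2,"tz":15,"wx":0,"wy":0,"wz":0}
    - {"tx":4,"ty":2,"tz":25,"wx":0,"wy":0,"wz":0}
    - {"tx":4,"ty":2,"tz":25,"wx":0,"wy":0,"wz":0}
    - {"tx":4,"ty":2,"tz":25,"wx":0,"wy":0,"wz":0}

```text
time: 4.15
eef_pos: [0.5964, 0.2708, 0.1752]
tcp_rot: [0.365, 0.931, -0.001, -0.001]
contact_force: [-0.2, 0.5, 0.3]
opening: 1.002
```

```bash
python3 -c "
from h import *
need(.597,.271,.176,2.4)
"
```

```text
t 4.15 pos [0.5964 0.2708 0.1752] yaw 2.394 tilt [-0.0017 -0.0005] q [ 0.272  0.508  1.744 -0.     0.892 -2.122] F [-0.17  0.54  0.32] M [ 0.033 -0.007 -0.033] op 1.002
shift [-0.3  0.5 -0.8] rot [-0.0016 -0.0009 -0.006 ]
```

Position fits; close.

Emit:
apply_moves:
  steps:
    - {"tx":0,"ty":0,"tz":-1,"wx":0,"wy":0,"wz":0}
    - {"tx":0,"ty":0,"tz":-1,"wx":0,"wy":0,"wz":0}
    - {"tx":0,"ty":0,"tz":-1,"wx":0,"wy":0,"wz":0}
    - {"tx":0,"ty":0,"tz":-1,"wx":0,"wy":0,"wz":0}
    - {"tx":0,"ty":0,"tz":-1,"wx":0,"wy":0,"wz":0}
    - {"tx":0,"ty":0,"tz":-1,"wx":0,"wy":0,"wz":0}
    - {"tx":0,"ty":0,"tz":-1,"wx":0,"wy":0,"wz":0}
    - {"tx":0,"ty":0,"tz":-1,"wx":0,"wy":0,"wz":0}
  hand: 0
  force: 50

```text
time: 4.95
eef_pos: [0.5974, 0.271, 0.1784]
tcp_rot: [0.365, 0.931, 0.001, 0.001]
contact_force: [1.0, -0.3, 5.7]
opening: 0.575
```

```bash
python3 -c "
from h import *
need(.597,.271,.176,2.4)
d=save('side','side3.png')
import cv2
a=cv2.imread('pics/side3.png')
cv2.imwrite('pics/z3.png',cv2.resize(a[220:300,165:245],(640,640),interpolation=2)[:600])
"
```

```text
t 4.95 pos [0.5974 0.271  0.1784] yaw 2.3939 tilt [0.002  0.0006] q [ 0.272  0.504  1.742  0.     0.894 -2.122] F [ 0.96 -0.26  5.73] M [0.039 0.078 0.016] op 0.575
shift [ 0.3 -0.3  2.4] rot [ 0.0018  0.001  -0.0061]
```

View pics/z3.png

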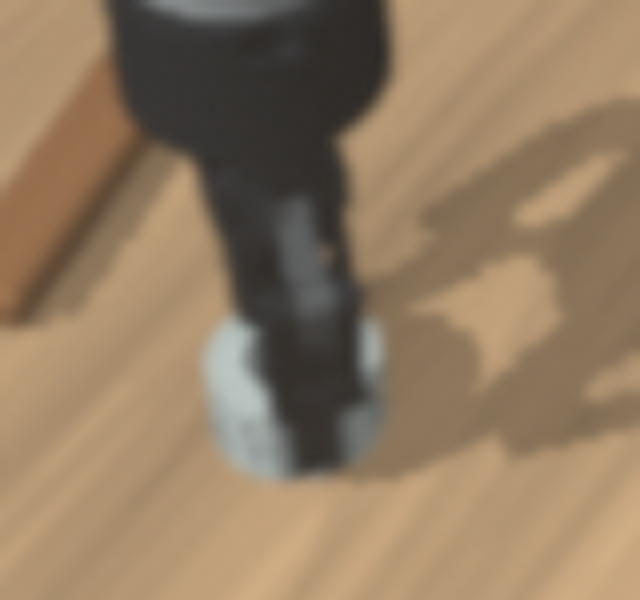

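Emit:
apply_moves:
  steps:
    - {"tx":0,"ty":0,"tz":0,"wx":0,"wy":0,"wz":0}
    - {"tx":0,"ty":0,"tz":0,"wx":0,"wy":0,"wz":0}
    - {"tx":0,"ty":0,"tz":-4,"wx":0,"wy":0,"wz":0}
    - {"tx":0,"ty":0,"tz":-4,"wx":0,"wy":0,"wz":0}
  hand: 0.75

```text
time: 5.4
eef_pos: [0.5968, 0.2709, 0.1813]
tcp_rot: [0.365, 0.931, -0.0, -0.0]
contact_force: [-0.6, 0.1, 1.2]
opening: 0.752
```

Emit:
apply_moves:
  steps:
    - {"tx":0,"ty":0,"tz":0,"wx":0,"wy":0,"wz":0}
    - {"tx":0,"ty":0,"tz":0,"wx":0,"wy":0,"wz":0}
    - {"tx":0,"ty":0,"tz":0,"wx":0,"wy":0,"wz":0}
    - {"tx":0,"ty":0,"tz":0,"wx":0,"wy":0,"wz":0}
    - {"tx":0,"ty":0,"tz":0,"wx":0,"wy":0,"wz":0}
  hand: 0
  force: 60

```text
time: 5.9
eef_pos: [0.5971, 0.271, 0.1819]
tcp_rot: [0.365, 0.931, 0.0, 0.0]
contact_force: [0.5, 0.4, 4.0]
opening: 0.566
```

```bash
python3 -c "
from h import *
for i in range(4): st(); d=save('side','side4.png')
"
```

```text
t 5.9 pos [0.5971 0.271  0.1819] yaw 2.3941 tilt [0.001  0.0003] q [ 0.272  0.499  1.742 -0.     0.9   -2.122] F [0.46 0.41 4.03] M [-0.067  0.02  -0.008] op 0.566
t 5.95 pos [0.5971 0.271  0.1819] yaw 2.3939 tilt [0.001  0.0003] q [ 0.272  0.499  1.742  0.     0.9   -2.122] F [-1.09 -0.54  4.16] M [-0.075  0.066 -0.04 ] op 0.566
t 6.0 pos [0.5971 0.271  0.1819] yaw 2.394 tilt [0.001  0.0003] q [ 0.271  0.499  1.742  0.     0.9   -2.122] F [-0.85 -0.69  4.91] M [0.012 0.074 0.024] op 0.562
t 6.05 pos [0.5971 0.271  0.1819] yaw 2.394 tilt [0.001  0.0003] q [ 0.272  0.499  1.742  0.     0.9   -2.122] F [-0.06 -0.01  5.72] M [ 0.03   0.097 -0.033] op 0.565
```

Emit:
apply_moves:
  steps:
    - {"tx":0,"ty":0,"tz":-20,"wx":0,"wy":0,"wz":0}
    - {"tx":0,"ty":0,"tz":-55,"wx":0,"wy":0,"wz":0}
    - {"tx":0,"ty":0,"tz":-100,"wx":0,"wy":0,"wz":0}
    - {"tx":0,"ty":0,"tz":-100,"wx":0,"wy":0,"wz":0}

```text
time: 6.5
eef_pos: [0.5987, 0.2715, 0.2879]
tcp_rot: [0.365, 0.931, 0.004, 0.005]
contact_force: [1.7, -0.7, -1.4]
opening: 0.566
```

```bash
python3 -c "
from h import *
need(.607,-.0545,.28,2.4)
"
```

```text
t 6.5 pos [0.5987 0.2715 0.2879] yaw 2.3941 tilt [0.0113 0.0032] q [ 0.272  0.358  1.71   0.     1.061 -2.122] F [ 1.65 -0.65 -1.36] M [ 0.039 -0.019  0.008] op 0.566
shift [-227.7 -233.5    7. ] rot [ 0.01    0.0062 -0.0059]
```

Emit:
apply_moves:
  steps:
    - {"tx":-15,"ty":-15,"tz":0,"wx":0,"wy":0,"wz":0}
    - {"tx":-45,"ty":-46,"tz":0,"wx":0,"wy":0,"wz":0}
    - {"tx":-78,"ty":-80,"tz":0,"wx":0,"wy":0,"wz":0}
    - {"tx":-111,"ty":-114,"tz":0,"wx":0,"wy":0,"wz":0}
    - {"tx":-144,"ty":-148,"tz":0,"wx":0,"wy":0,"wz":0}
    - {"tx":-177,"ty":-182,"tz":0,"wx":0,"wy":0,"wz":0}
    - {"tx":-207,"ty":-212,"tz":0,"wx":0,"wy":0,"wz":0}
    - {"tx":-227,"ty":-233,"tz":0,"wx":0,"wy":0,"wz":0}
    - {"tx":-227,"ty":-233,"tz":0,"wx":0,"wy":0,"wz":0}
    - {"tx":-227,"ty":-233,"tz":0,"wx":0,"wy":0,"wz":0}
    - {"tx":-227,"ty":-233,"tz":0,"wx":0,"wy":0,"wz":0}

```text
time: 7.6
eef_pos: [0.6044, -0.0533, 0.28]
tcp_rot: [0.365, 0.931, 0.0, -0.001]
contact_force: [0.3, 0.2, -1.7]
opening: 0.566
```

```bash
python3 -c "
from h import *
need(.607,-.0545,.265,2.394)
d=save('side','side5.png');e=save('top','top5.png')
a=cv2.imread('pics/side5.png');b=cv2.imread('pics/top5.png')
o=np.hstack([cv2.resize(b[143:223,240:320],(400,400),interpolation=2),cv2.resize(a[120:200,225:305],(400,400),interpolation=2)])
cv2.imwrite('pics/z5.png',o)
"
```

```text
t 7.6 pos [ 0.6044 -0.0533  0.28  ] yaw 2.3948 tilt [-0.0021  0.0009] q [-0.255  0.269  1.841  0.     1.034 -2.65 ] F [ 0.3   0.19 -1.68] M [ 0.033 -0.051  0.013] op 0.566
shift [-2.7  0.9 15. ] rot [-0.0008 -0.0022  0.0008]
```

View pics/z5.png

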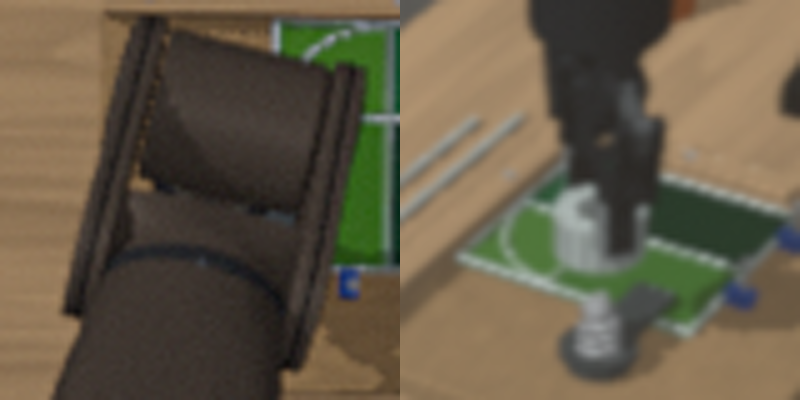

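```bash
python3 -c "
from h import *
d=imaging.read_camera('side');e=imaging.read_camera('top')
for x,y in ((.607,-.0545),(.607,-.0525),(.606,-.052),(.605,-.0545)):
    print(x,y,'side tip',proj(d,[x,y,.065]).round(2),'ttop',proj(d,[x,y,.052]).round(2),'collar z.034',proj(d,[x,y,.034]).round(2),'top tip',proj(e,[x,y,.065]).round(2),'collar',proj(e,[x,y,.034]).round(2))
for x,y in ((.597,.271),): print(proj(d,[x,y,.026]),proj(e,[x,y,.026]))
import cv2
a=cv2.imread('pics/side0.png');b=cv2.imread('pics/top0.png')
print(a[174:200,254:276].sum(-1)//3)
print(b[176:196,270:290].sum(-1)//3)
"
```

```text
0.607 -0.0545 side tip [264.52 178.58] ttop [264.52 182.38] collar z.034 [264.52 187.55] top tip [279.72 183.42] collar [279.23 184.81]
0.607 -0.0525 side tip [264.18 178.94] ttop [264.18 182.74] collar z.034 [264.19 187.92] top tip [279.07 183.43] collar [278.59 184.82]
0.606 -0.052 side tip [264.41 179.12] ttop [264.41 182.92] collar z.034 [264.41 188.1 ] top tip [278.91 183.75] collar [278.44 185.14]
0.605 -0.0545 side tip [265.15 178.77] ttop [265.14 182.57] collar z.034 [265.14 187.75] top tip [279.73 184.07] collar [279.24 185.44]
[201.67870651 264.01231688] [176.04786452 189.48496102]
[[102 108 107  98  86  78  76  76  75  75  75  76  76  75  75  75  75  75
   75  75  75  76]
 [134 120 100  86  78  76  75  76  75  76  76  76  76  76  76  75  76  75
   75  75  74  76]
 [152 133 113  98  86  79  77  77  76  75  76  76  76  75  76  75  75  74
   74  74  75  78]
 [143 148 143 131 118 107  96  85  80  82  87  87  82  77  75  74  74  74
   74  72  75  81]
 [117 124 130 137 146 143 131 119 109 109 116 116 100  82  76  74  74  72
   72  71  72  75]
 [111 112 113 117 126 130 137 147 14
[... 2918 characters left out ...]
  39  38
   40  39]
 [ 95  96  91  67  55  53  59  90 119 104  97  86  78  52  38  41  39  38
   38  40]
 [ 96  97  98  85  52  51  54  59  75  63  60  57  48  35  37  39  46  45
   46  46]
 [ 95  97  96  87  64  54  51  52  55  53  52  47  39  39  39  52  67  68
   66  70]
 [ 94  94  95  95  85  71  58  52  55  55  55  54  53  53  60  68  70  71
   70  73]
 [ 96  95  95  94  97  91  83  58  60  53  49  55  62  64  70  72  70  69
   70  71]
 [ 95  97  95  95  97  97  96  90  84  70  64  65  65  69  69  68  69  69
   70  70]
 [ 94  93  91  94  95  98  98  99  96  91  86  71  69  66  67  63  67  76
   85  69]
 [ 95  94  94  95  97  94  93  94  95  98  94  91  84  69  68  68  77  92
   98  86]]
```

```bash
python3 -c "
from h import *
need(.6065,-.0545,.24,2.394)
"
```

```text
t 7.8 pos [ 0.6048 -0.0531  0.2811] yaw 2.3957 tilt [-0.0003  0.0002] q [-0.255  0.268  1.84   0.     1.034 -2.65 ] F [-0.28 -0.07 -1.71] M [0.048 0.024 0.007] op 0.561
shift [-2.2  0.1 41.1] rot [-0.0001 -0.0003  0.0017]
```

Emit:
apply_moves:
  steps:
    - {"tx":-2.2,"ty":0,"tz":10,"wx":0,"wy":0,"wz":0}
    - {"tx":-2.2,"ty":0,"tz":20,"wx":0,"wy":0,"wz":0}
    - {"tx":-2.2,"ty":0,"tz":30,"wx":0,"wy":0,"wz":0}
    - {"tx":-2.2,"ty":0,"tz":40,"wx":0,"wy":0,"wz":0}
    - {"tx":-2.2,"ty":0,"tz":41,"wx":0,"wy":0,"wz":0}
    - {"tx":-2.2,"ty":0,"tz":41,"wx":0,"wy":0,"wz":0}

```text
time: 8.4
eef_pos: [0.6063, -0.0558, 0.2394]
tcp_rot: [0.365, 0.931, -0.0, -0.001]
contact_force: [-0.2, 0.2, -1.1]
opening: 0.562
```

```bash
python3 -c "
from h import *
need(.6065,-.0545,.24,2.394)
d=save('side','side6.png')
a=cv2.imread('pics/side6.png')
cv2.imwrite('pics/z6.png',cv2.resize(a[150:200,235:295],(720,600),interpolation=2))
"
```

```text
t 8.4 pos [ 0.6063 -0.0558  0.2394] yaw 2.3939 tilt [-0.0014  0.0004] q [-0.258  0.328  1.852  0.     0.963 -2.652] F [-0.23  0.23 -1.1 ] M [ 0.024  0.029 -0.036] op 0.562
shift [ 0.7  1.1 -0.6] rot [-0.0007 -0.0013 -0.0001]
```

View pics/z6.png

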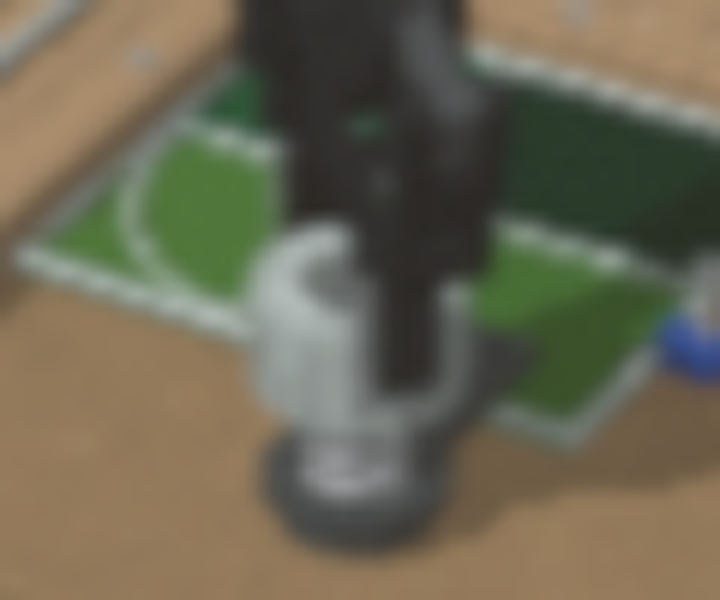

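Emit:
apply_moves:
  steps:
    - {"tx":0,"ty":0,"tz":1.5,"wx":0,"wy":0,"wz":0}
    - {"tx":0,"ty":0,"tz":3,"wx":0,"wy":0,"wz":0}
    - {"tx":0,"ty":0,"tz":4.5,"wx":0,"wy":0,"wz":0}
    - {"tx":0,"ty":0,"tz":4.5,"wx":0,"wy":0,"wz":0}

```text
time: 8.85
eef_pos: [0.6064, -0.0558, 0.2357]
tcp_rot: [0.365, 0.931, -0.0, -0.0]
contact_force: [0.1, 1.2, -0.1]
opening: 0.561
```

```bash
python3 -c "
from h import *
st()"
```

```text
t 8.85 pos [ 0.6064 -0.0558  0.2357] yaw 2.394 tilt [-0.0002  0.0001] q [-0.258  0.333  1.853  0.     0.956 -2.652] F [ 0.09  1.18 -0.08] M [ 0.01   0.016 -0.008] op 0.561
```

Emit:
apply_moves:
  steps:
    - {"tx":0,"ty":0,"tz":1,"wx":0,"wy":0,"wz":0}
    - {"tx":0,"ty":0,"tz":2,"wx":0,"wy":0,"wz":0}
    - {"tx":0,"ty":0,"tz":2,"wx":0,"wy":0,"wz":0}

```text
time: 9.15
eef_pos: [0.6065, -0.0558, 0.2338]
tcp_rot: [0.365, 0.931, -0.0, 0.0]
contact_force: [-0.5, 1.0, -1.1]
opening: 0.561
```

```bash
python3 -c "
from h import *
st()"
```

```text
t 9.15 pos [ 0.6065 -0.0558  0.2338] yaw 2.394 tilt [ 0.0001 -0.0001] q [-0.258  0.336  1.853 -0.     0.952 -2.652] F [-0.49  0.98 -1.15] M [-0.03   0.013 -0.036] op 0.561
```

Emit:
apply_moves:
  steps:
    - {"tx":0,"ty":0,"tz":1,"wx":0,"wy":0,"wz":0}
    - {"tx":0,"ty":0,"tz":2,"wx":0,"wy":0,"wz":0}
    - {"tx":0,"ty":0,"tz":2,"wx":0,"wy":0,"wz":0}

```text
time: 9.45
eef_pos: [0.6069, -0.0559, 0.2331]
tcp_rot: [0.365, 0.931, 0.0, 0.0]
contact_force: [-1.7, 0.9, 4.8]
opening: 0.564
```

```bash
python3 -c "
from h import *
st()"
```

```text
t 9.45 pos [ 0.6069 -0.0559  0.2331] yaw 2.3941 tilt [ 0.0006 -0.0002] q [-0.258  0.338  1.852 -0.     0.951 -2.652] F [-1.72  0.87  4.8 ] M [ 0.113  0.43  -0.006] op 0.564
```

Emit:
apply_moves:
  steps:
    - {"tx":0,"ty":0,"tz":-2,"wx":0,"wy":0,"wz":0}
    - {"tx":1,"ty":-0.9,"tz":-2,"wx":0,"wy":0,"wz":0}
    - {"tx":1,"ty":-0.9,"tz":-1,"wx":0,"wy":0,"wz":0}
    - {"tx":1,"ty":-0.9,"tz":0,"wx":0,"wy":0,"wz":0}
    - {"tx":1,"ty":-0.9,"tz":0,"wx":0,"wy":0,"wz":0}

```text
time: 9.95
eef_pos: [0.6054, -0.0558, 0.233]
tcp_rot: [0.365, 0.931, -0.0, -0.0]
contact_force: [-2.6, 1.5, 7.1]
opening: 0.565
```

```bash
python3 -c "
from h import *
st()"
```

```text
t 9.95 pos [ 0.6054 -0.0558  0.233 ] yaw 2.3942 tilt [-0.0003 -0.0001] q [-0.259  0.335  1.856 -0.     0.95  -2.653] F [-2.59  1.51  7.11] M [0.069 0.499 0.014] op 0.565
```

Emit:
apply_moves:
  steps:
    - {"tx":0,"ty":0,"tz":0,"wx":0,"wy":0,"wz":0.15}
    - {"tx":0,"ty":0,"tz":0,"wx":0,"wy":0,"wz":0.3}
    - {"tx":0,"ty":0,"tz":0,"wx":0,"wy":0,"wz":0.45}
    - {"tx":0,"ty":0,"tz":0,"wx":0,"wy":0,"wz":0.6}
    - {"tx":0,"ty":0,"tz":0,"wx":0,"wy":0,"wz":0.6}

```text
time: 10.45
eef_pos: [0.6056, -0.056, 0.2326]
tcp_rot: [0.624, 0.781, 0.001, 0.001]
contact_force: [-0.6, 1.2, 3.8]
opening: 0.567
```

```bash
python3 -c "
from h import *
st()"
```

```text
t 10.45 pos [ 0.6056 -0.056   0.2326] yaw 1.7938 tilt [ 0.0018 -0.0001] q [-0.259  0.336  1.856  0.     0.948 -2.053] F [-0.58  1.21  3.81] M [0.141 0.069 0.029] op 0.567
```

Emit:
apply_moves:
  steps:
    - {"tx":0,"ty":0,"tz":0,"wx":0,"wy":0,"wz":0.15}
    - {"tx":0,"ty":0,"tz":0,"wx":0,"wy":0,"wz":0.3}
    - {"tx":0,"ty":0,"tz":0,"wx":0,"wy":0,"wz":0.45}
    - {"tx":0,"ty":0,"tz":0,"wx":0,"wy":0,"wz":0.6}
    - {"tx":0,"ty":0,"tz":0,"wx":0,"wy":0,"wz":0.6}

```text
time: 10.95
eef_pos: [0.605, -0.0557, 0.2314]
tcp_rot: [0.826, 0.563, 0.0, -0.0]
contact_force: [0.3, 0.5, 0.9]
opening: 0.564
```

```bash
python3 -c "
from h import *
st()
for i in range(3): imaging.read_camera('side'); st()"
```

```text
t 10.95 pos [ 0.605  -0.0557  0.2314] yaw 1.1969 tilt [-0.0002  0.0005] q [-0.259  0.337  1.858  0.     0.947 -1.456] F [0.28 0.52 0.86] M [0.124 0.008 0.007] op 0.564
t 11.0 pos [ 0.605  -0.0556  0.2314] yaw 1.1992 tilt [-0.0002  0.0005] q [-0.259  0.337  1.857  0.     0.947 -1.458] F [0.32 0.28 0.47] M [ 0.066  0.008 -0.003] op 0.563
t 11.05 pos [ 0.605  -0.0556  0.2314] yaw 1.1989 tilt [-0.0003  0.0004] q [-0.259  0.337  1.857  0.     0.948 -1.458] F [0.6  0.78 0.24] M [0.072 0.063 0.006] op 0.564
t 11.1 pos [ 0.605  -0.0556  0.2314] yaw 1.198 tilt [-0.0004  0.0004] q [-0.259  0.337  1.857  0.     0.948 -1.457] F [-0.56 -0.43  0.29] M [ 0.103 -0.023  0.076] op 0.565
```

Emit:
apply_moves:
  steps:
    - {"tx":0,"ty":0,"tz":1,"wx":0,"wy":0,"wz":0}
    - {"tx":0,"ty":0,"tz":1,"wx":0,"wy":0,"wz":0}
    - {"tx":0,"ty":0,"tz":2,"wx":0,"wy":0,"wz":0}
    - {"tx":0,"ty":0,"tz":2,"wx":0,"wy":0,"wz":0}

```text
time: 11.5
eef_pos: [0.6054, -0.0558, 0.2309]
tcp_rot: [0.827, 0.563, -0.0, -0.0]
contact_force: [-2.6, 0.9, 6.3]
opening: 0.564
```

```bash
python3 -c "
from h import *
st()"
```

```text
t 11.5 pos [ 0.6054 -0.0558  0.2309] yaw 1.195 tilt [-0.0002  0.0002] q [-0.259  0.338  1.857  0.     0.947 -1.454] F [-2.58  0.87  6.28] M [ 0.246  0.535 -0.005] op 0.564
```

Emit:
apply_moves:
  steps:
    - {"tx":0,"ty":0,"tz":0,"wx":0,"wy":0,"wz":0.14}
    - {"tx":0,"ty":0,"tz":0.2,"wx":0,"wy":0,"wz":0.28}
    - {"tx":0,"ty":0,"tz":0.5,"wx":0,"wy":0,"wz":0.42}
    - {"tx":0,"ty":0,"tz":0.9,"wx":0,"wy":0,"wz":0.56}
    - {"tx":0,"ty":0,"tz":1.2,"wx":0,"wy":0,"wz":0.7}
    - {"tx":0,"ty":0,"tz":1.6,"wx":0,"wy":0,"wz":0.84}
    - {"tx":0,"ty":0,"tz":2,"wx":0,"wy":0,"wz":1}
    - {"tx":0,"ty":0,"tz":2,"wx":0,"wy":0,"wz":1}

```text
time: 12.3
eef_pos: [0.6053, -0.0555, 0.2282]
tcp_rot: [0.995, 0.097, 0.0, -0.0]
contact_force: [-0.9, 1.8, 3.6]
opening: 0.567
```

```bash
python3 -c "
from h import *
st();imaging.read_camera('side'); st()"
```

```text
t 12.3 pos [ 0.6053 -0.0555  0.2282] yaw 0.1943 tilt [0.0008 0.0006] q [-2.580e-01  3.420e-01  1.858e+00  1.000e-03  9.410e-01 -4.530e-01] F [-0.93  1.77  3.57] M [0.466 0.211 0.036] op 0.567
t 12.35 pos [ 0.6053 -0.0556  0.2282] yaw 0.1963 tilt [0.0009 0.0006] q [-2.580e-01  3.420e-01  1.858e+00  1.000e-03  9.410e-01 -4.550e-01] F [-1.03  2.63  4.59] M [0.439 0.164 0.009] op 0.569
```

Emit:
apply_moves:
  steps:
    - {"tx":0,"ty":0,"tz":0.3,"wx":0,"wy":0,"wz":0.14}
    - {"tx":0,"ty":0,"tz":0.6,"wx":0,"wy":0,"wz":0.28}
    - {"tx":0,"ty":0,"tz":1,"wx":0,"wy":0,"wz":0.42}
    - {"tx":0,"ty":0,"tz":1.4,"wx":0,"wy":0,"wz":0.56}
    - {"tx":0,"ty":0,"tz":1.7,"wx":0,"wy":0,"wz":0.7}
    - {"tx":0,"ty":0,"tz":2.1,"wx":0,"wy":0,"wz":0.84}
    - {"tx":0,"ty":0,"tz":2.4,"wx":0,"wy":0,"wz":0.98}
    - {"tx":0,"ty":0,"tz":2.8,"wx":0,"wy":0,"wz":1.12}
    - {"tx":0,"ty":0,"tz":3.2,"wx":0,"wy":0,"wz":1.26}
    - {"tx":0,"ty":0,"tz":3.7,"wx":0,"wy":0,"wz":1.4}
    - {"tx":0,"ty":0,"tz":3.7,"wx":0,"wy":0,"wz":1.4}

```text
time: 13.45
eef_pos: [0.6052, -0.0555, 0.2246]
tcp_rot: [0.824, -0.567, -0.001, -0.0]
contact_force: [-1.6, 2.5, 6.7]
opening: 0.564
```

```bash
python3 -c "
from h import *
st();imaging.read_camera('side'); st()"
```

```text
t 13.45 pos [ 0.6052 -0.0555  0.2246] yaw -1.2052 tilt [-0.0008  0.001 ] q [-2.580e-01  3.470e-01  1.859e+00  1.000e-03  9.370e-01  9.460e-01] F [-1.65  2.54  6.7 ] M [ 0.546  0.498 -0.134] op 0.564
t 13.5 pos [ 0.6051 -0.0555  0.2246] yaw -1.2033 tilt [-0.0009  0.001 ] q [-2.580e-01  3.470e-01  1.859e+00  1.000e-03  9.370e-01  9.440e-01] F [-2.47  2.85  6.6 ] M [ 0.459  0.509 -0.017] op 0.562
```

Emit:
apply_moves:
  steps:
    - {"tx":0,"ty":0,"tz":0,"wx":0,"wy":0,"wz":0.14}
    - {"tx":0,"ty":0,"tz":0.2,"wx":0,"wy":0,"wz":0.28}
    - {"tx":0,"ty":0,"tz":0.5,"wx":0,"wy":0,"wz":0.42}
    - {"tx":0,"ty":0,"tz":0.9,"wx":0,"wy":0,"wz":0.56}
    - {"tx":0,"ty":0,"tz":1.2,"wx":0,"wy":0,"wz":0.7}
    - {"tx":0,"ty":0,"tz":1.6,"wx":0,"wy":0,"wz":0.84}
    - {"tx":0,"ty":0,"tz":1.9,"wx":0,"wy":0,"wz":0.98}
    - {"tx":0,"ty":0,"tz":2.3,"wx":0,"wy":0,"wz":1.12}
    - {"tx":0,"ty":0,"tz":2.7,"wx":0,"wy":0,"wz":1.26}
    - {"tx":0,"ty":0,"tz":3.1,"wx":0,"wy":0,"wz":1.4}
    - {"tx":0,"ty":0,"tz":3.5,"wx":0,"wy":0,"wz":1.55}
    - {"tx":0,"ty":0,"tz":3.5,"wx":0,"wy":0,"wz":1.55}

```text
time: 14.7
eef_pos: [0.6053, -0.0556, 0.2208]
tcp_rot: [-0.193, 0.981, 0.0, 0.0]
contact_force: [-1.5, 3.3, 4.2]
opening: 0.563
```

```bash
python3 -c "
from h import *
st();d=save('side','side7.png'); st()
a=cv2.imread('pics/side7.png')
cv2.imwrite('pics/z7.png',cv2.resize(a[150:200,235:295],(720,600),interpolation=2))
"
```

```text
t 14.7 pos [ 0.6053 -0.0556  0.2208] yaw -2.754 tilt [0.0007 0.0005] q [-2.580e-01  3.530e-01  1.860e+00  1.000e-03  9.280e-01  2.495e+00] F [-1.52  3.34  4.21] M [ 0.428  0.063 -0.028] op 0.563
t 14.75 pos [ 0.6053 -0.0556  0.2208] yaw -2.7517 tilt [0.0008 0.0005] q [-2.580e-01  3.530e-01  1.860e+00  1.000e-03  9.280e-01  2.493e+00] F [-0.37  3.67  3.6 ] M [0.541 0.075 0.003] op 0.565
```

View pics/z7.png

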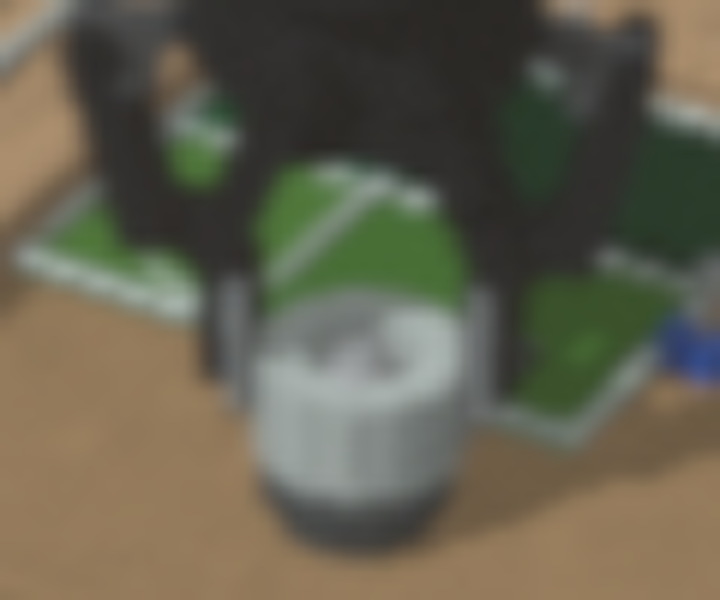

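Emit:
apply_moves:
  steps:
    - {"tx":0,"ty":0,"tz":0,"wx":0,"wy":0,"wz":0}
    - {"tx":0,"ty":0,"tz":0,"wx":0,"wy":0,"wz":0}
    - {"tx":0,"ty":0,"tz":0,"wx":0,"wy":0,"wz":0}
    - {"tx":0,"ty":0,"tz":0,"wx":0,"wy":0,"wz":0}
  hand: 0.9

```text
time: 15.15
eef_pos: [0.605, -0.056, 0.2202]
tcp_rot: [-0.192, 0.981, -0.0, -0.0]
contact_force: [0.1, -0.9, -0.3]
opening: 0.901
```

```bash
python3 -c "
from h import *
st();d=save('side','side8.png'); st()
a=cv2.imread('pics/side8.png')
cv2.imwrite('pics/z8.png',cv2.resize(a[150:200,235:295],(720,600),interpolation=2))
"
```

```text
t 15.15 pos [ 0.605  -0.056   0.2202] yaw -2.7553 tilt [-0.0005 -0.0002] q [-0.259  0.354  1.86  -0.     0.928  2.496] F [ 0.11 -0.88 -0.31] M [-0.043 -0.024 -0.005] op 0.901
t 15.2 pos [ 0.605  -0.0559  0.2203] yaw -2.7555 tilt [-0.0003 -0.0002] q [-0.259  0.354  1.86  -0.     0.928  2.497] F [-0.19  0.15 -0.4 ] M [ 0.054 -0.006  0.01 ] op 0.9
```

View pics/z8.png

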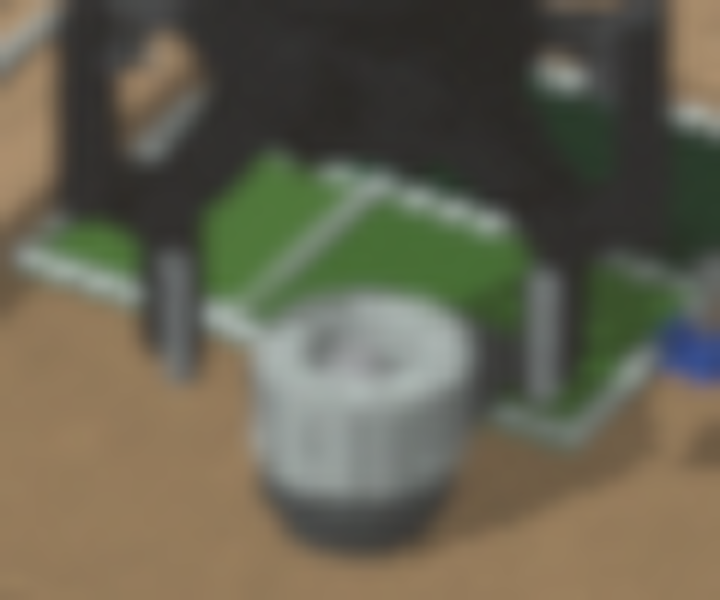

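Emit:
apply_moves:
  steps:
    - {"tx":0,"ty":0,"tz":0,"wx":0,"wy":0,"wz":-0.145}
    - {"tx":0,"ty":0,"tz":0,"wx":0,"wy":0,"wz":-0.29}
    - {"tx":0,"ty":0,"tz":0,"wx":0,"wy":0,"wz":-0.435}
    - {"tx":0,"ty":0,"tz":0,"wx":0,"wy":0,"wz":-0.58}
    - {"tx":0,"ty":0,"tz":0,"wx":0,"wy":0,"wz":-0.725}
    - {"tx":0,"ty":0,"tz":0,"wx":0,"wy":0,"wz":-0.87}
    - {"tx":0,"ty":0,"tz":0,"wx":0,"wy":0,"wz":-1.015}
    - {"tx":0,"ty":0,"tz":0,"wx":0,"wy":0,"wz":-1.16}
    - {"tx":0,"ty":0,"tz":0,"wx":0,"wy":0,"wz":-1.305}
    - {"tx":0,"ty":0,"tz":0,"wx":0,"wy":0,"wz":-1.45}
    - {"tx":0,"ty":0,"tz":0,"wx":0,"wy":0,"wz":-1.595}
    - {"tx":0,"ty":0,"tz":0,"wx":0,"wy":0,"wz":-1.74}

```text
time: 16.4
eef_pos: [0.6051, -0.0559, 0.2205]
tcp_rot: [0.875, -0.484, 0.0, 0.0]
contact_force: [0.1, -0.3, -0.7]
opening: 0.905
```

Emit:
apply_moves:
  steps:
    - {"tx":0,"ty":0,"tz":0,"wx":0,"wy":0,"wz":-0.145}
    - {"tx":0,"ty":0,"tz":0,"wx":0,"wy":0,"wz":-0.29}
    - {"tx":0,"ty":0,"tz":0,"wx":0,"wy":0,"wz":-0.435}
    - {"tx":0,"ty":0,"tz":0,"wx":0,"wy":0,"wz":-0.58}
    - {"tx":0,"ty":0,"tz":0,"wx":0,"wy":0,"wz":-0.725}
    - {"tx":0,"ty":0,"tz":0,"wx":0,"wy":0,"wz":-0.87}
    - {"tx":0,"ty":0,"tz":0,"wx":0,"wy":0,"wz":-1.015}
    - {"tx":0,"ty":0,"tz":0,"wx":0,"wy":0,"wz":-1.16}
    - {"tx":0,"ty":0,"tz":0,"wx":0,"wy":0,"wz":-1.305}
    - {"tx":0,"ty":0,"tz":0,"wx":0,"wy":0,"wz":-1.45}
    - {"tx":0,"ty":0,"tz":0,"wx":0,"wy":0,"wz":-1.595}
    - {"tx":0,"ty":0,"tz":0,"wx":0,"wy":0,"wz":-1.74}

```text
time: 17.6
eef_pos: [0.6051, -0.0559, 0.2205]
tcp_rot: [0.934, 0.357, -0.0, 0.0]
contact_force: [0.8, -0.1, 0.4]
opening: 0.902
```

Emit:
apply_moves:
  steps:
    - {"tx":0,"ty":0,"tz":0,"wx":0,"wy":0,"wz":-0.145}
    - {"tx":0,"ty":0,"tz":0,"wx":0,"wy":0,"wz":-0.29}
    - {"tx":0,"ty":0,"tz":0,"wx":0,"wy":0,"wz":-0.435}
    - {"tx":0,"ty":0,"tz":0,"wx":0,"wy":0,"wz":-0.58}
    - {"tx":0,"ty":0,"tz":0,"wx":0,"wy":0,"wz":-0.725}
    - {"tx":0,"ty":0,"tz":0,"wx":0,"wy":0,"wz":-0.87}
    - {"tx":0,"ty":0,"tz":0,"wx":0,"wy":0,"wz":-1.015}
    - {"tx":0,"ty":0,"tz":0,"wx":0,"wy":0,"wz":-1.16}
    - {"tx":0,"ty":0,"tz":0,"wx":0,"wy":0,"wz":-1.305}
    - {"tx":0,"ty":0,"tz":0,"wx":0,"wy":0,"wz":-1.45}
    - {"tx":0,"ty":0,"tz":0,"wx":0,"wy":0,"wz":-1.54}
    - {"tx":0,"ty":0,"tz":0,"wx":0,"wy":0,"wz":-1.54}

```text
time: 18.8
eef_pos: [0.6051, -0.0558, 0.2205]
tcp_rot: [0.425, 0.905, -0.0, -0.0]
contact_force: [0.4, -0.0, -0.1]
opening: 0.903
```

```bash
python3 -c "
from h import *
need(.6051,-.0557,.2205)"
```

```text
t 18.8 pos [ 0.6051 -0.0558  0.2205] yaw 2.2642 tilt [-0.0001 -0.0001] q [-0.259  0.353  1.86  -0.     0.928 -2.523] F [ 0.37 -0.   -0.09] M [-0.027 -0.013 -0.033] op 0.903
shift [0.1 0.1 0. ]
```

Emit:
apply_moves:
  steps:
    - {"tx":0,"ty":0,"tz":0,"wx":0,"wy":0,"wz":-0.085}
    - {"tx":0,"ty":0,"tz":0,"wx":0,"wy":0,"wz":-0.085}
    - {"tx":0,"ty":0,"tz":0,"wx":0,"wy":0,"wz":-0.085}
    - {"tx":0,"ty":0,"tz":0,"wx":0,"wy":0,"wz":-0.085}
    - {"tx":0,"ty":0,"tz":0,"wx":0,"wy":0,"wz":-0.085}
    - {"tx":0,"ty":0,"tz":0,"wx":0,"wy":0,"wz":-0.085}
    - {"tx":0,"ty":0,"tz":0,"wx":0,"wy":0,"wz":-0.085}
    - {"tx":0,"ty":0,"tz":0,"wx":0,"wy":0,"wz":-0.085}
  hand: 0
  force: 60

```text
time: 19.6
eef_pos: [0.6054, -0.0559, 0.2211]
tcp_rot: [0.386, 0.922, 0.0, 0.001]
contact_force: [0.0, -0.9, 4.5]
opening: 0.562
```

```bash
python3 -c "
from h import *
st();d=save('side','side9.png'); st()
a=cv2.imread('pics/side9.png')
cv2.imwrite('pics/z9.png',cv2.resize(a[150:200,235:295],(720,600),interpolation=2))
"
```

```text
t 19.6 pos [ 0.6054 -0.0559  0.2211] yaw 2.3488 tilt [ 0.001  -0.0004] q [-0.259  0.353  1.859 -0.     0.928 -2.607] F [ 0.04 -0.88  4.52] M [-0.106  0.065  0.03 ] op 0.562
t 19.65 pos [ 0.6054 -0.0559  0.2211] yaw 2.3488 tilt [ 0.0011 -0.0004] q [-0.259  0.353  1.859 -0.     0.928 -2.608] F [ 0.15 -0.17  5.02] M [-0.097  0.028 -0.026] op 0.563
```

View pics/z9.png

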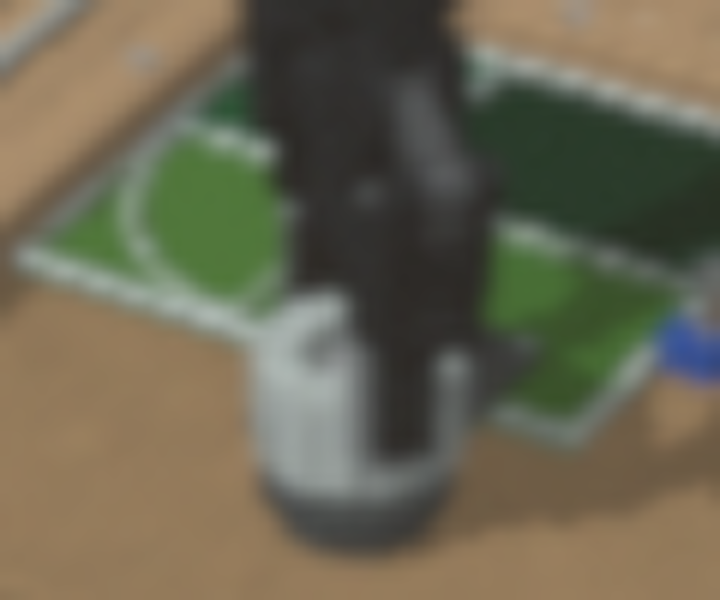

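Emit:
apply_moves:
  steps:
    - {"tx":0,"ty":0,"tz":0,"wx":0,"wy":0,"wz":0.12}
    - {"tx":0,"ty":0,"tz":0.1,"wx":0,"wy":0,"wz":0.24}
    - {"tx":0,"ty":0,"tz":0.3,"wx":0,"wy":0,"wz":0.36}
    - {"tx":0,"ty":0,"tz":0.6,"wx":0,"wy":0,"wz":0.48}

```text
time: 20.05
eef_pos: [0.6051, -0.0559, 0.2199]
tcp_rot: [0.596, 0.803, -0.0, -0.0]
contact_force: [-1.4, -1.3, 3.7]
opening: 0.564
```

```bash
python3 -c "
from h import *
st()"
```

```text
t 20.05 pos [ 0.6051 -0.0559  0.2199] yaw 1.8642 tilt [-0.0003 -0.0003] q [-0.259  0.354  1.86  -0.     0.927 -2.123] F [-1.35 -1.31  3.7 ] M [-0.255  0.094  0.112] op 0.564
```

Emit:
apply_moves:
  steps:
    - {"tx":0,"ty":0,"tz":0.3,"wx":0,"wy":0,"wz":0.12}
    - {"tx":0,"ty":0,"tz":0.6,"wx":0,"wy":0,"wz":0.24}
    - {"tx":0,"ty":0,"tz":0.9,"wx":0,"wy":0,"wz":0.36}

```text
time: 20.35
eef_pos: [0.605, -0.0559, 0.219]
tcp_rot: [0.73, 0.683, -0.0, -0.0]
contact_force: [-0.9, -0.3, 4.1]
opening: 0.565
```

```bash
python3 -c "
from h import *
st()"
```

```text
t 20.35 pos [ 0.605  -0.0559  0.219 ] yaw 1.5043 tilt [-0.001  -0.0003] q [-2.590e-01  3.550e-01  1.861e+00 -1.000e-03  9.260e-01 -1.763e+00] F [-0.91 -0.35  4.1 ] M [-0.108  0.244  0.031] op 0.565
```

Emit:
apply_moves:
  steps:
    - {"tx":0,"ty":0,"tz":0.3,"wx":0,"wy":0,"wz":0.12}
    - {"tx":0,"ty":0,"tz":0.6,"wx":0,"wy":0,"wz":0.24}
    - {"tx":0,"ty":0,"tz":0.9,"wx":0,"wy":0,"wz":0.36}

```text
time: 20.65
eef_pos: [0.6048, -0.0558, 0.2181]
tcp_rot: [0.841, 0.541, -0.001, -0.001]
contact_force: [-1.7, 0.2, 5.2]
opening: 0.565
```

```bash
python3 -c "
from h import *
st()"
```

```text
t 20.65 pos [ 0.6048 -0.0558  0.2181] yaw 1.1443 tilt [-0.0023  0.0001] q [-2.590e-01  3.570e-01  1.861e+00 -1.000e-03  9.260e-01 -1.403e+00] F [-1.68  0.16  5.24] M [-0.051  0.424  0.041] op 0.565
```

Emit:
apply_moves:
  steps:
    - {"tx":0,"ty":0,"tz":0.3,"wx":0,"wy":0,"wz":0.12}
    - {"tx":0,"ty":0,"tz":0.6,"wx":0,"wy":0,"wz":0.24}
    - {"tx":0,"ty":0,"tz":0.9,"wx":0,"wy":0,"wz":0.36}

```text
time: 20.95
eef_pos: [0.6047, -0.0556, 0.2172]
tcp_rot: [0.924, 0.382, -0.001, -0.001]
contact_force: [-2.9, 0.2, 6.4]
opening: 0.564
```

```bash
python3 -c "
from h import *
st()"
```

```text
t 20.95 pos [ 0.6047 -0.0556  0.2172] yaw 0.7843 tilt [-0.0033  0.0007] q [-0.259  0.358  1.861 -0.     0.926 -1.043] F [-2.87  0.2   6.42] M [0.086 0.572 0.046] op 0.564
```

Emit:
apply_moves:
  steps:
    - {"tx":0,"ty":0,"tz":0.2,"wx":0,"wy":0,"wz":0.12}
    - {"tx":0,"ty":0,"tz":0.5,"wx":0,"wy":0,"wz":0.24}
    - {"tx":0,"ty":0,"tz":0.8,"wx":0,"wy":0,"wz":0.36}

```text
time: 21.25
eef_pos: [0.6045, -0.0552, 0.2164]
tcp_rot: [0.978, 0.211, -0.002, -0.001]
contact_force: [-3.0, 1.4, 6.8]
opening: 0.567
```

```bash
python3 -c "
from h import *
st()"
```

```text
t 21.25 pos [ 0.6045 -0.0552  0.2164] yaw 0.4243 tilt [-0.004   0.0017] q [-2.580e-01  3.590e-01  1.862e+00  1.000e-03  9.250e-01 -6.830e-01] F [-2.98  1.41  6.78] M [0.266 0.696 0.036] op 0.567
```

Emit:
apply_moves:
  steps:
    - {"tx":0,"ty":0,"tz":0.3,"wx":0,"wy":0,"wz":0.12}
    - {"tx":0,"ty":0,"tz":0.6,"wx":0,"wy":0,"wz":0.24}

```text
time: 21.45
eef_pos: [0.6046, -0.0551, 0.2159]
tcp_rot: [0.996, 0.092, -0.002, -0.001]
contact_force: [-2.2, 2.6, 7.2]
opening: 0.563
```

```bash
python3 -c "
from h import *
st()"
```

```text
t 21.45 pos [ 0.6046 -0.0551  0.2159] yaw 0.184 tilt [-0.0036  0.0022] q [-2.580e-01  3.600e-01  1.862e+00  1.000e-03  9.240e-01 -4.430e-01] F [-2.17  2.63  7.19] M [0.474 0.591 0.053] op 0.563
```

Emit:
apply_moves:
  steps:
    - {"tx":0,"ty":0,"tz":0.2,"wx":0,"wy":0,"wz":0.12}
    - {"tx":0,"ty":0,"tz":0.5,"wx":0,"wy":0,"wz":0.24}

```text
time: 21.65
eef_pos: [0.6047, -0.0552, 0.2155]
tcp_rot: [1.0, -0.028, -0.002, -0.001]
contact_force: [-2.8, 1.9, 7.4]
opening: 0.561
```

```bash
python3 -c "
from h import *
st()"
```

```text
t 21.65 pos [ 0.6047 -0.0552  0.2155] yaw -0.056 tilt [-0.003   0.0019] q [-2.580e-01  3.600e-01  1.862e+00  1.000e-03  9.230e-01 -2.030e-01] F [-2.77  1.88  7.36] M [0.423 0.535 0.045] op 0.561
```

Emit:
apply_moves:
  steps:
    - {"tx":0,"ty":0,"tz":0.3,"wx":0,"wy":0,"wz":0.12}
    - {"tx":0,"ty":0,"tz":0.6,"wx":0,"wy":0,"wz":0.24}

```text
time: 21.85
eef_pos: [0.6049, -0.0552, 0.215]
tcp_rot: [0.989, -0.147, -0.001, -0.001]
contact_force: [-2.8, 2.3, 7.6]
opening: 0.568
```

```bash
python3 -c "
from h import *
st()"
```

```text
t 21.85 pos [ 0.6049 -0.0552  0.215 ] yaw -0.2961 tilt [-0.0022  0.0019] q [-0.258  0.361  1.862  0.002  0.921  0.037] F [-2.78  2.25  7.6 ] M [0.404 0.445 0.014] op 0.568
```

Emit:
apply_moves:
  steps:
    - {"tx":0,"ty":0,"tz":0.2,"wx":0,"wy":0,"wz":0.12}
    - {"tx":0,"ty":0,"tz":0.5,"wx":0,"wy":0,"wz":0.24}

```text
time: 22.05
eef_pos: [0.6049, -0.055, 0.2146]
tcp_rot: [0.964, -0.265, -0.002, -0.001]
contact_force: [-2.8, 3.2, 7.0]
opening: 0.562
```

```bash
python3 -c "
from h import *
st()"
```

```text
t 22.05 pos [ 0.6049 -0.055   0.2146] yaw -0.536 tilt [-0.0025  0.0024] q [-0.258  0.362  1.862  0.002  0.921  0.277] F [-2.79  3.15  6.96] M [0.564 0.518 0.094] op 0.562
```

Emit:
apply_moves:
  steps:
    - {"tx":0,"ty":0,"tz":0.3,"wx":0,"wy":0,"wz":0.12}
    - {"tx":0,"ty":0,"tz":0.6,"wx":0,"wy":0,"wz":0.24}

```text
time: 22.25
eef_pos: [0.6049, -0.0549, 0.2141]
tcp_rot: [0.926, -0.378, -0.002, -0.001]
contact_force: [-2.8, 3.7, 8.5]
opening: 0.562
```

```bash
python3 -c "
from h import *
st()"
```

```text
t 22.25 pos [ 0.6049 -0.0549  0.2141] yaw -0.776 tilt [-0.0025  0.0027] q [-0.258  0.363  1.862  0.002  0.92   0.517] F [-2.75  3.66  8.51] M [0.655 0.588 0.097] op 0.562
```

```bash
python3 -c "
from h import *
d=save('side','side10.png'); st()
a=cv2.imread('pics/side10.png')
cv2.imwrite('pics/z10.png',cv2.resize(a[150:200,235:295],(720,600),interpolation=2))
"
```

```text
t 22.3 pos [ 0.605  -0.0549  0.2141] yaw -0.78 tilt [-0.0022  0.0027] q [-0.258  0.363  1.862  0.003  0.92   0.521] F [-3.01  3.97  8.04] M [0.723 0.437 0.004] op 0.557
```

View pics/z10.png

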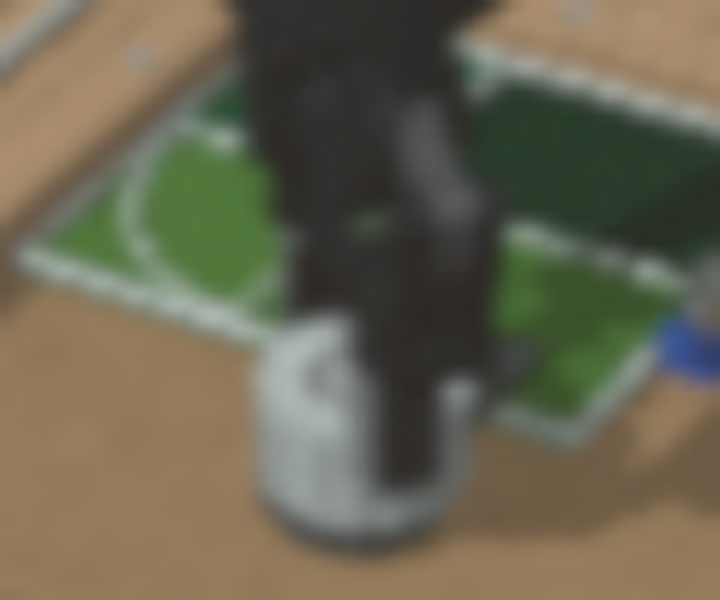

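Emit:
apply_moves:
  steps:
    - {"tx":0,"ty":0,"tz":0.3,"wx":0,"wy":0,"wz":0.12}
    - {"tx":0,"ty":0,"tz":0.6,"wx":0,"wy":0,"wz":0.24}

```text
time: 22.5
eef_pos: [0.605, -0.0548, 0.2139]
tcp_rot: [0.874, -0.486, -0.002, -0.001]
contact_force: [-2.6, 4.4, 9.3]
opening: 0.563
```

```bash
python3 -c "
from h import *
st()"
```

```text
t 22.5 pos [ 0.605  -0.0548  0.2139] yaw -1.0161 tilt [-0.0021  0.003 ] q [-0.257  0.363  1.861  0.003  0.92   0.757] F [-2.6   4.43  9.28] M [0.879 0.568 0.114] op 0.563
```

Emit:
apply_moves:
  steps:
    - {"tx":0,"ty":0,"tz":0.3,"wx":0,"wy":0,"wz":0.12}
    - {"tx":0,"ty":0,"tz":0.6,"wx":0,"wy":0,"wz":0.24}

```text
time: 22.7
eef_pos: [0.6053, -0.0549, 0.2137]
tcp_rot: [0.809, -0.588, -0.001, -0.001]
contact_force: [-3.8, 3.9, 9.8]
opening: 0.56
```

```bash
python3 -c "
from h import *
st()"
```

```text
t 22.7 pos [ 0.6053 -0.0549  0.2137] yaw -1.2562 tilt [-0.001   0.0029] q [-0.257  0.364  1.861  0.003  0.918  0.997] F [-3.77  3.91  9.79] M [0.931 0.48  0.089] op 0.56
```

Emit:
apply_moves:
  steps:
    - {"tx":0,"ty":0,"tz":0,"wx":0,"wy":0,"wz":0.1}
    - {"tx":0,"ty":0,"tz":0,"wx":0,"wy":0,"wz":0.2}
    - {"tx":0,"ty":0,"tz":0.2,"wx":0,"wy":0,"wz":0.3}

```text
time: 23.0
eef_pos: [0.6051, -0.0546, 0.2131]
tcp_rot: [0.713, -0.702, -0.002, -0.001]
contact_force: [-1.3, 4.4, 7.8]
opening: 0.565
```

```bash
python3 -c "
from h import *
st()"
```

```text
t 23.0 pos [ 0.6051 -0.0546  0.2131] yaw -1.5551 tilt [-0.0012  0.0034] q [-0.257  0.365  1.862  0.004  0.917  1.296] F [-1.25  4.44  7.81] M [1.106 0.354 0.285] op 0.565
```

Emit:
apply_moves:
  steps:
    - {"tx":0,"ty":0,"tz":0.2,"wx":0,"wy":0,"wz":0.1}
    - {"tx":0,"ty":0,"tz":0.4,"wx":0,"wy":0,"wz":0.2}

```text
time: 23.2
eef_pos: [0.6051, -0.0545, 0.2127]
tcp_rot: [-0.639, 0.769, 0.002, 0.001]
contact_force: [-2.3, 6.0, 9.2]
opening: 0.568
```

```bash
python3 -c "
from h import *
st()"
```

```text
t 23.2 pos [ 0.6051 -0.0545  0.2127] yaw -1.7552 tilt [-0.0012  0.004 ] q [-0.257  0.365  1.862  0.004  0.917  1.495] F [-2.29  6.03  9.22] M [1.302 0.305 0.319] op 0.568
```

Emit:
apply_moves:
  steps:
    - {"tx":0,"ty":0,"tz":0.2,"wx":0,"wy":0,"wz":0.1}
    - {"tx":0,"ty":0,"tz":0.4,"wx":0,"wy":0,"wz":0.2}
    - {"tx":0,"ty":0,"tz":0.5,"wx":0,"wy":0,"wz":0.27}

```text
time: 23.5
eef_pos: [0.6051, -0.0543, 0.2121]
tcp_rot: [-0.53, 0.848, 0.002, 0.001]
contact_force: [-3.1, 5.2, 7.9]
opening: 0.567
```

```bash
python3 -c "
from h import *
st()"
```

```text
t 23.5 pos [ 0.6051 -0.0543  0.2121] yaw -2.0241 tilt [-0.0007  0.0042] q [-0.257  0.366  1.862  0.005  0.916  1.764] F [-3.14  5.18  7.91] M [1.466 0.122 0.4  ] op 0.567
```

Emit:
apply_moves:
  steps:
    - {"tx":0,"ty":0,"tz":0.1,"wx":0,"wy":0,"wz":0.1}
    - {"tx":0,"ty":0,"tz":0.3,"wx":0,"wy":0,"wz":0.2}
    - {"tx":0,"ty":0,"tz":0.4,"wx":0,"wy":0,"wz":0.27}

```text
time: 23.8
eef_pos: [0.6052, -0.0539, 0.2116]
tcp_rot: [-0.411, 0.911, 0.002, 0.001]
contact_force: [-1.7, 7.2, 6.5]
opening: 0.563
```

```bash
python3 -c "
from h import *
st()
for i in range(4): imaging.read_camera('side'); st()"
```

```text
t 23.8 pos [ 0.6052 -0.0539  0.2116] yaw -2.2938 tilt [0.     0.0049] q [-0.256  0.367  1.862  0.006  0.914  2.034] F [-1.68  7.24  6.47] M [ 1.689 -0.118  0.481] op 0.563
t 23.85 pos [ 0.6052 -0.0539  0.2116] yaw -2.2964 tilt [0.0001 0.0051] q [-0.256  0.367  1.862  0.006  0.914  2.036] F [-1.27  5.59  8.05] M [ 1.55  -0.101  0.115] op 0.565
t 23.9 pos [ 0.6052 -0.054   0.2115] yaw -2.2934 tilt [0.0001 0.0053] q [-0.256  0.367  1.862  0.006  0.914  2.033] F [-2.36  6.52  6.82] M [ 1.509 -0.052  0.041] op 0.564
t 23.95 pos [ 0.6052 -0.054   0.2115] yaw -2.2928 tilt [0.0001 0.0054] q [-0.256  0.367  1.862  0.007  0.914  2.032] F [-2.83  6.09  7.5 ] M [ 1.576 -0.113  0.071] op 0.568
t 24.0 pos [ 0.6052 -0.054   0.2115] yaw -2.2928 tilt [0.0002 0.0054] q [-0.257  0.367  1.862  0.007  0.914  2.032] F [-1.83  6.32  7.35] M [ 1.536 -0.107  0.079] op 0.564
```

Emit:
apply_moves:
  steps:
    - {"tx":0,"ty":0,"tz":0,"wx":0,"wy":0,"wz":0}
    - {"tx":0,"ty":0,"tz":0,"wx":0,"wy":0,"wz":0}
    - {"tx":0,"ty":0,"tz":0,"wx":0,"wy":0,"wz":0}
    - {"tx":0,"ty":0,"tz":0,"wx":0,"wy":0,"wz":0}
    - {"tx":0,"ty":0,"tz":0,"wx":0,"wy":0,"wz":0}
  hand: 1

```text
time: 24.5
eef_pos: [0.605, -0.056, 0.2107]
tcp_rot: [-0.412, 0.911, 0.0, -0.0]
contact_force: [-0.4, 0.2, 0.8]
opening: 0.994
```

```bash
python3 -c "
from h import *
st();d=save('side','side11.png'); st()
a=cv2.imread('pics/side11.png')
cv2.imwrite('pics/z11.png',cv2.resize(a[150:200,235:295],(720,600),interpolation=2))
"
```

```text
t 24.5 pos [ 0.605  -0.056   0.2107] yaw -2.2913 tilt [-0.0005  0.    ] q [-0.259  0.368  1.862 -0.     0.912  2.032] F [-0.38  0.2   0.78] M [ 0.001  0.031 -0.004] op 0.994
t 24.55 pos [ 0.6051 -0.056   0.2108] yaw -2.2913 tilt [-0.0003 -0.    ] q [-0.259  0.368  1.862 -0.     0.912  2.032] F [-0.92  0.16 -0.33] M [0.048 0.021 0.01 ] op 1.0
```

View pics/z11.png

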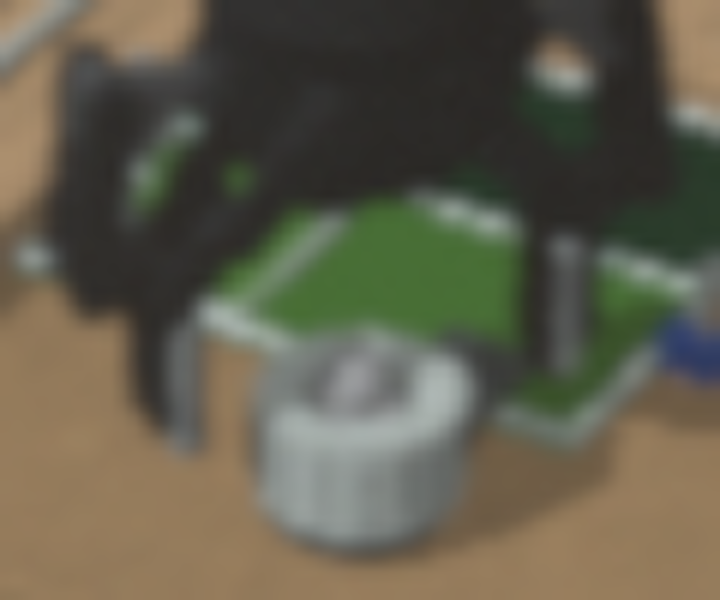

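Emit:
apply_moves:
  steps:
    - {"tx":0,"ty":0,"tz":-15,"wx":0,"wy":0,"wz":0}
    - {"tx":0,"ty":0,"tz":-40,"wx":0,"wy":0,"wz":0}
    - {"tx":0,"ty":0,"tz":-80,"wx":0,"wy":0,"wz":0}
    - {"tx":0,"ty":0,"tz":-120,"wx":0,"wy":0,"wz":0}
    - {"tx":0,"ty":0,"tz":-120,"wx":0,"wy":0,"wz":0}
    - {"tx":0,"ty":0,"tz":-120,"wx":0,"wy":0,"wz":0}

```text
time: 25.15
eef_pos: [0.6055, -0.0559, 0.3339]
tcp_rot: [-0.413, 0.911, -0.001, 0.002]
contact_force: [-0.3, 0.3, -0.3]
opening: 1.0
```

```bash
python3 -c "
from h import *
st();d=save('side','side12.png'); st()
a=cv2.imread('pics/side12.png')
cv2.imwrite('pics/z12.png',cv2.resize(a[110:300,170:410],(720,570),interpolation=2))
"
```

```text
t 25.15 pos [ 0.6055 -0.0559  0.3339] yaw -2.2909 tilt [ 0.0045 -0.0012] q [-0.259  0.207  1.807 -0.     1.123  2.032] F [-0.28  0.28 -0.29] M [-0.067  0.051 -0.001] op 1.0
t 25.2 pos [ 0.6049 -0.0557  0.3317] yaw -2.291 tilt [ 0.0008 -0.0002] q [-0.259  0.208  1.809  0.     1.123  2.032] F [-0.12 -0.58  0.11] M [-0.026  0.007 -0.006] op 1.001
```

View pics/z12.png

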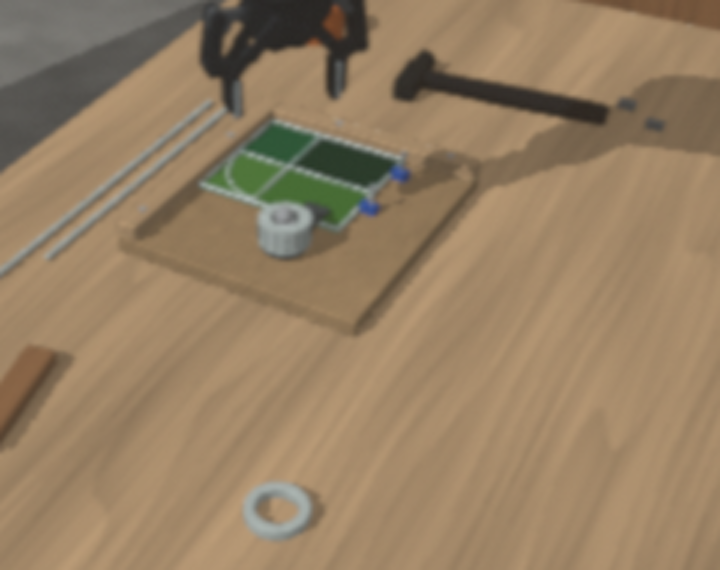

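```bash
python3 -c "
from h import *
print(ctrl.sign_off())"
```

```text
the job is handed in; nothing more can be done
None
```

The tall ring is screwed onto the stud, snugged about a quarter turn past first contact and released. I handed the job in at about 25 s; `sign_off` gave no verdict.

**Screwing:** I turned it clockwise through 1.1 turns since it first rested on the thread (at one point I opened the hand to wind the wrist back). It needed a second grip, and in that grip it first bore on the shoe after about 0.5 turn more. That is roughly 1.2 turns of thread travel before contact.

**Snugging:** I then turned it 1.51 rad (0.24 turn) further. The torque rose to 0.48 N m while turning and fell to about 0.08 N m once the hand stopped, both inside the stated ranges. The ring went down about 2.6 mm after contact, which I estimate as 25 N on the shoe. I did not measure that load directly.

**Last checks:** After release the wrist force was about zero. The side picture shows the ring sitting level on the stud with the tip showing through it. The spacer, hammer and fid look unmoved. I did not look again at the offcuts, which the arm never approached.

**What disagreed:**
- The two cameras placed the stud 2 to 4 mm apart in y, so I settled its position by touch, with about 7 N of contact.
- Just before release the held ring carried a side load of about 6 N and tilted the tool by 0.005 rad. Both went when I opened the hand.
- Wrist force was at most about 12 N in the readings I took.

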